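# Lock the battery hatch of a second-hand radio

## Robot

A 6-joint arm with a two-finger parallel gripper is mounted at the origin on the work surface. World frame = base frame: x ahead of the robot, y to its left, z up, the work surface at z = 0. Lengths are in m, angles in rad, forces in N, time in s.
With the tool pointing down it reaches from about 0.3 to 0.775 m from the base axis. Payload 14.6 kg.
Tool frame: the origin (TCP) lies at the very end of the fingers, on their centre line; the grasp point (between the pads) lies 19 mm behind it; y points along the fingers, z is the direction in which the jaws open and shut, and the axes are right-handed (so a half turn about y gives the same grasp; the last joint's range is limited). The gripper opens to 94 mm and grips with 3 to 60 N. Pads are 16 mm wide; open, the fingers measure 119 mm over their backs; the gripper's body (75 mm by 177 mm) begins 78 mm behind the grasp point.
Start: joints at [-1.269, 0.3, 1.521, -0, 1.321, -0.067], TCP at [0.198, -0.513, 0.205] pointing down, gripper open.
Joint ranges: [-3.03, 3.03], [-0.79, 2.21], [0.23, 2.52], [-1.04, 4.18], [0, 3.07], [-2.55, 2.55]. Speed limits (rad/s): [2.22, 2.22, 2.57, 3.14, 3.14, 3.14].

## Interface

Orientations are given as [roll, pitch, yaw] about the fixed x, y, z axes, in that order (R = Rz(yaw) Ry(pitch) Rx(roll)).
In Python, from station import get_obs, camera, hand_in, masks_of gives the robot as it stands.
- The arm moves only by the shell command python3 -m jog 'ROWS' [FORCE]. ROWS is text: rows parted by semicolons, each of 7 numbers parted by spaces: the shift along the world's x, y, z in mm, then the turn, a rotation vector about the world's x, y, z in degrees, then the closure, from 0 (fully open) to 1 (shut). A call has 1 to 10 rows; each row is the pose to reach, as a shift and turn from the pose measured when the call began; what a row does not reach only later rows make up. A row lasts 1/12 s, in which the tool goes at most 41.7 mm and 7.16 degrees, less where a joint would pass 70% of its speed; a pose out of reach is approached as far as the arm can. A call with a gripper value outside its range is refused whole. The fingers move at their own pace and stop on an object; FORCE is the grip in N (left out, the last holds). Time passes only in rows, so rows that repeat a pose let the fingers close. It gives the time, the measured TCP pose, the force and the opening at its end, in the units of the state.
- get_obs(): the state, without advancing time (a new reading comes with each control period).
- camera(name): name is "scene" or "top"; returns a dict with "img" (384x512x3 uint8, red, green, blue), "range_z" (384x512 float32, m along the optical axis (not along the pixel's ray), 0 where there is no reading), "fx", "fy", "cx", "cy" (pixels), "rvec" (rotation vector, rad) and "tvec" (3), from world to camera coordinates, as OpenCV has them. Camera axes: x right, y down, z forward; pixel columns grow to the right and rows downward; lengths in m; the calibration is good to about 2 mm. A picture is of the moment at which its call begins.
- hand_in(): hands the job in, once; it reports no verdict.
Trained networks look in the newest picture that a camera, given by its name, has taken for a name from the list of things; names that differ only in an ending like _2 or _b are one class to them, and where a whole thing is asked for, a point or a joint stands for the part that bears it (a point fixed in the world has none). Each returns a list of dicts, best first, with "conf" (0 to 1); they miss things now and then, are a little off and sometimes report something else, mostly with a low value. They report only what shows in the picture. A call takes as long as a camera call. They do not tell look-alikes from the thing itself.
- masks_of(thing, camera): "mask" (384x512 bool, what is visible of it) and "extent" ([left, top, right, bottom] in pixels, round what is visible of it).
The state is a dict: "time_s": time; "qpos": joint angles; "joint_vel": joint speeds; "tau": joint torques, N m; "ee_pos": TCP position; "eef_rot": TCP orientation; "force": force on the tool from outside, world axes, zero at the start; "moment": the same for the moment, N m; "grip_width": finger opening in m.
Only numpy, scipy, OpenCV 4.12 (cv2) and the standard library are available. Lean on these libraries where they do the work, as an engineer would, in place of code of your own. Each camera call takes 0.05 s, during which the arm holds its last target.

## Task

The radio has its batteries in, but its battery hatch still stands ajar. Take the stubby wide-blade screwdriver from the tool block, seat its blade in the slotted fastener, press the hatch shut with it and turn the fastener clockwise until the hatch is locked and stays shut by itself, feeling your way and never pressing hard or wrenching it at its stop, which would crack the plastic. Then stand the screwdriver back in its slot in the block, and leave the loose batteries, the tape and the jar as they are.

Things in the scene. Friction and masses are not known exactly. Their poses are not given: they have to be found in the camera images.
- radio: Portable radio lying on its front, back upward; does not move. Silver case 190 mm (x) by 300 mm (y; 314 over the black end caps) by 95 mm high; carrying handle 35 mm more on +x. Origin: centre of its underside. The grey battery hatch in its back, 148 mm (y) by 88 mm (x), hinges on its +x edge (line along y at x = +19 mm, 95 mm up).
- hatch (a joint): Hatch angle in rad: 0 is flush shut (hard stop); the battery springs hold it ajar at 0.10, its -x edge up. Pushing down at the fastener, the force grows evenly to about 5.5 N over 7 mm, when it is shut; more only strains it. Once locked it stays within about 0.025.
- slot_head (a point): Centre of the top of the brass quarter-turn fastener, on its turning axis, 72 mm from the hinge; 103 mm above the table when shut, 7 mm more when ajar. Axes are the hatch's (z outward, y along the hinge) and do NOT turn with the fastener. Head 30 mm across, 8 mm proud. Slot right across it, open-ended, 3.6 mm wide, 7 mm deep; its angle is not measured: see point hatch_edge.
- driver_handle (a point): Middle of the screwdriver's flat-sided dark wooden handle: 26 mm along x, 20 mm along y, 60 mm high with its brass ferrule; grip it across the 20 mm. 95 mm long, about 90 g, stands blade down, z up. Blade 22 mm wide (along x), 2 mm thick (along y), 35 mm long; its tip is 65 mm below this point, the handle's lower end 30 mm below.
- block: Wooden tool block, 150 mm (x) by 85 mm (y) by 50 mm high, fixed; origin at the centre of its underside. Three slim drivers that stay in it stand 118 mm high or less at x = +16 and +54 mm.
- block_slot (a point): Mouth of the screwdriver's slot in the top of the block (x = -42 mm, 50 mm up), going right through: 25 mm along the block's x by 6 mm along its y. The screwdriver stands in it with its handle's lower end resting on the block, blade along x (either way round).
- cell_a: Loose battery standing on the table, yellow and dark, 33 mm across, 60 mm high, origin at the centre of its underside. Leave alone.
- cell_b: A second such battery. Leave alone.
- tape: Blue roll of tape lying flat, 90 mm across, 22 mm high, origin at the centre of its underside. Leave alone.
- jar: Small closed glass jar, 52 mm across, 65 mm high, origin at the centre of its underside. Leave alone.
- driver: The whole screwdriver; origin at the middle of the blade's tip.
- hatch_edge (a point): Middle of the hatch's free edge. The slot starts 0 to 0.9 rad clockwise (from above) of the hatch's y: see it or feel for it (over the slot the blade drops in 7 mm). Lock: hold the hatch within 1.5 mm of shut, turn clockwise (under 0.1 N m) to the stop, slot along the hatch's x; a cam engages a catch over the last 0.4 rad, or jams on it if the hatch is too high. 0.13 N m or 22 N breaks it.
Not all that is in view belongs to the job. There is more than one size of the driver; the job needs the middle-sized.

How it is judged:
By the outcome, as a careful person would: the job done as asked, in the order asked, and still so for the second after the job is handed in, with the robot touching nothing.
It also fails if it takes over 72 s, if anything falls off the work surface, if the arm or the gripper's body presses on something with over 40 N, if the wrist force passes 120 N, or if a joint passes its speed limit or range.

## Working session

There is one attempt and no reset: what is moved stays moved. The work goes in short steps, Python scripts to look and compute and a shell command to move; the robot and the scene stay as the last step left them, time stands still between calls to the robot, and variables do not carry over. Pictures are saved under pics/ and viewed, and the job is handed in when it is done.

```bash
ls; mkdir -p pics
python3 - <<'E'
from station import *
import cv2,numpy as np
print(get_obs())
for n in("scene","top"):
    c=camera(n); cv2.imwrite(f"pics/{n}0.png",cv2.resize(c["img"][:,:,::-1],(800,600),interpolation=cv2.INTER_CUBIC))
    print(n,c["fx"],c["cx"],c["cy"],c["rvec"],c["tvec"])
E
```

```text
pics
{'time_s': 0.0, 'qpos': array([-1.26857762e+00,  3.00448582e-01,  1.52156203e+00, -1.66559662e-05,
        1.32072641e+00, -6.66035756e-02]), 'joint_vel': array([ 0.00105096,  0.00037205,  0.00039981, -0.0017921 , -0.00066514,
       -0.00084382]), 'tau': array([ 1.08856453e-03, -5.31806910e+01, -3.52737987e+01,  7.08793360e-02,
        2.44129321e-02, -8.02641716e-05]), 'ee_pos': array([ 0.19819757, -0.51276638,  0.20490675]), 'eef_rot': array([-1.57193923e+00,  6.00652620e-05, -2.77276628e+00]), 'force': array([-0.7387578 ,  0.98426755,  0.31977304]), 'moment': array([-0.01177016,  0.00231283,  0.02257225]), 'grip_width': 0.0939413060990514}
scene 429.94227265021823 255.47892831913128 193.39502294794875 [ 2.28712806  0.73682779 -0.30131545] [-0.46171115 -0.18045695  1.37232297]
top 445.7594021498149 247.99957384863407 192.72042321020243 [ 2.17079345 -2.15376677  0.08561838] [-0.0192759   0.58307773  1.07031158]
```

View pics/scene0.png

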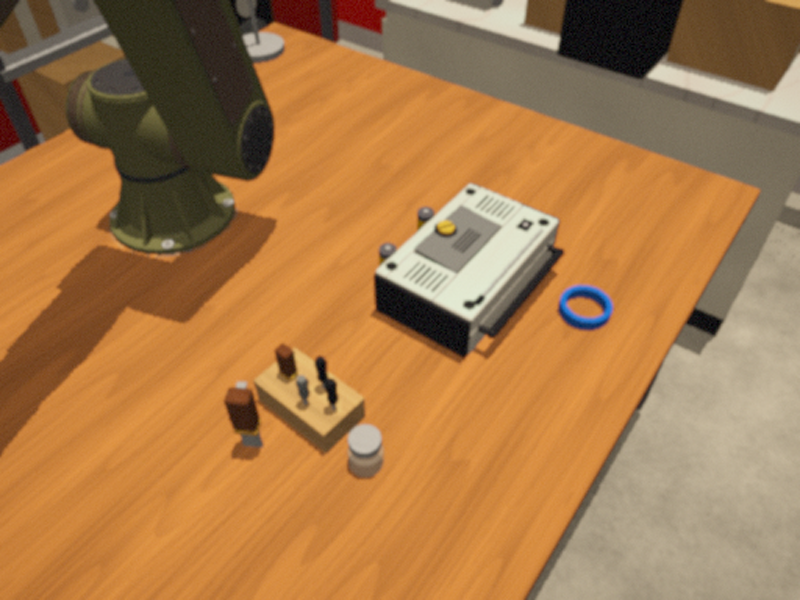

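View pics/top0.png

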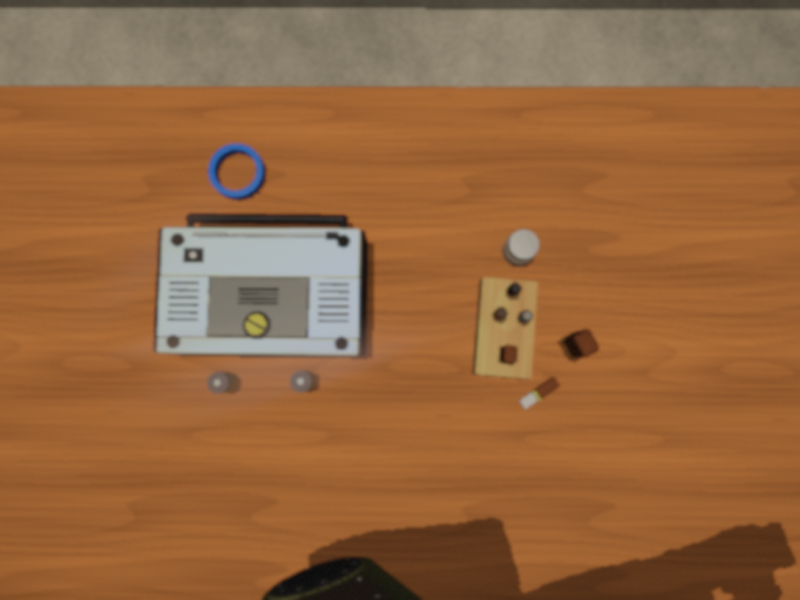

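The top view shows the radio at (260,290) with the fastener at (256,324), and the block at (507,328). There are three brown-handled drivers: one in the block (509,354), a bigger one standing (580,344) and a small one lying (538,393). I'll measure all of them.

```bash
cat > h.py <<'E'
from station import *
import cv2,numpy as np
def pts(c,mask=None):
    R=cv2.Rodrigues(np.array(c["rvec"]))[0]; t=np.array(c["tvec"])
    z=c["range_z"]; v,u=np.mgrid[:384,:512]
    P=np.stack([(u-c["cx"])/c["fx"]*z,(v-c["cy"])/c["fy"]*z,z],-1)
    W=(P-t)@R
    W[z==0]=np.nan
    return W
def proj(c,p):
    return cv2.projectPoints(np.array(p,float).reshape(-1,3),np.array(c["rvec"]),np.array(c["tvec"]),np.array([[c["fx"],0,c["cx"]],[0,c["fy"],c["cy"]],[0,0,1]]),None)[0].reshape(-1,2)
def crop(c,x0,y0,x1,y1,name,s):
    cv2.imwrite(name,cv2.resize(c["img"][y0:y1,x0:x1,::-1],None,fx=s,fy=s,interpolation=cv2.INTER_CUBIC))
E
python3 - <<'E'
from h import *
np.set_printoptions(precision=4,suppress=True)
for n in("top","scene"):
    c=camera(n); W=pts(c); np.savez(f"{n}.npz",W=W,**c)
    for th in ["radio","block","driver","driver_handle","slot_head","hatch","hatch_edge","cell_a","tape","jar"]:
        for m in masks_of(th,n):
            if m["conf"]<.3: continue
            k=m["mask"]; w=W[k]; w=w[~np.isnan(w[:,0])]
            z=np.percentile(w[:,2],95); tp=w[w[:,2]>z-.01]
            print(n,th,round(m["conf"],2),np.round(m["extent"]),k.sum(),"ztop",round(z,4),"topmed",np.median(tp,0),"min",np.percentile(tp,3,0),"max",np.percentile(tp,97,0))
    if n=="top":
        crop(c,285,160,405,270,"pics/tb.png",6); crop(c,125,165,205,235,"pics/tr.png",9)
    else: crop(c,130,205,250,310,"pics/sb.png",6); crop(c,240,115,340,200,"pics/sr.png",8)
E
```

```text
top radio 0.73 [ 98. 134. 234. 227.] 11635 ztop 0.1017 topmed [0.5905 0.1759 0.0953] min [0.5043 0.0356 0.0921] max [0.6807 0.3187 0.1034]
top block 0.74 [300. 179. 344. 243.] 2171 ztop 0.1082 topmed [ 0.5617 -0.1996  0.111 ] min [ 0.5507 -0.2225  0.1001] max [ 0.6024 -0.1725  0.1197]
top driver 0.57 [358. 213. 386. 229.] 351 ztop 0.132 topmed [ 0.5168 -0.2961  0.1295] min [ 0.5013 -0.3115  0.1239] max [ 0.533  -0.282   0.1328]
top driver 0.47 [332. 240. 356. 262.] 206 ztop 0.0169 topmed [ 0.4449 -0.2565  0.0124] min [ 0.425  -0.2781  0.0072] max [ 0.4643 -0.2304  0.0174]
top driver_handle 0.71 [358. 210. 382. 232.] 323 ztop 0.132 topmed [ 0.5168 -0.2961  0.1295] min [ 0.5013 -0.3115  0.1238] max [ 0.5325 -0.282   0.1328]
top driver_handle 0.7 [332. 242. 360. 261.] 210 ztop 0.0168 topmed [ 0.4449 -0.2566  0.0123] min [ 0.425  -0.279   0.0071] max [ 0.4646 -0.2304  0.0174]
top driver_handle 0.54 [321. 222. 330. 231.] 118 ztop 0.1126 topmed [ 0.501  -0.1911  0.1095] min [ 0.4897 -0.2022  0.1035] max [ 0.5123 -0.1827  0.1129]
top slot_head 0.68 [131. 176. 201. 217.] 2466 ztop 0.1062 top
[... 2557 characters left out ...]
ell_a 0.47 [241. 155. 254. 170.] 99 ztop 0.0612 topmed [0.4596 0.1138 0.0574] min [0.446  0.1004 0.0527] max [0.4712 0.1301 0.0622]
scene cell_a 0.41 [268. 131. 279. 147.] 106 ztop 0.0612 topmed [0.4562 0.2395 0.0574] min [0.4416 0.2282 0.0525] max [0.4703 0.2556 0.062 ]
scene tape 0.95 [355. 180. 394. 210.] 509 ztop 0.024 topmed [0.8035 0.2293 0.0211] min [0.7601 0.1921 0.0146] max [0.8397 0.2766 0.0251]
scene jar 0.82 [220. 272. 250. 303.] 662 ztop 0.0668 topmed [ 0.672  -0.2237  0.065 ] min [ 0.6513 -0.2436  0.0588] max [ 0.6915 -0.2026  0.0675]
scene jar 0.44 [173. 220. 190. 243.] 254 ztop 0.1106 topmed [ 0.5037 -0.1961  0.1089] min [ 0.4904 -0.2038  0.1013] max [ 0.5138 -0.1853  0.1119]
```

View pics/tb.png

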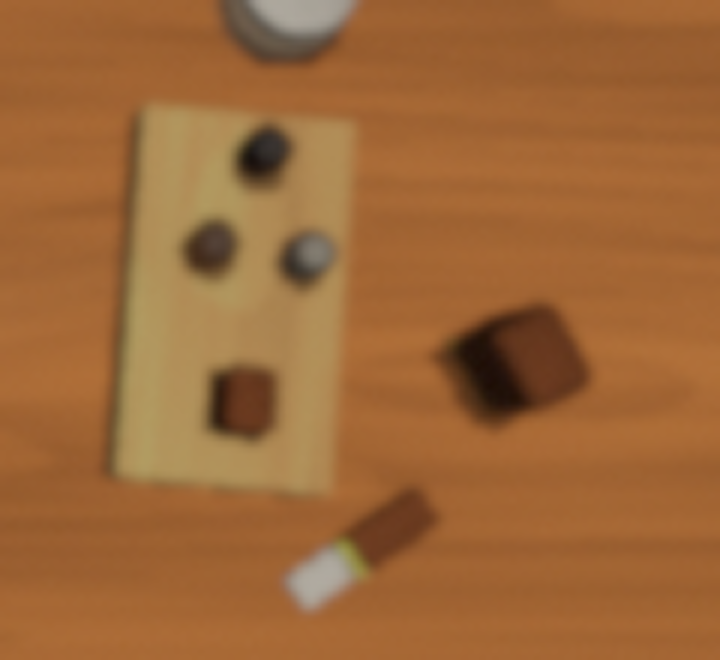

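View pics/tr.png

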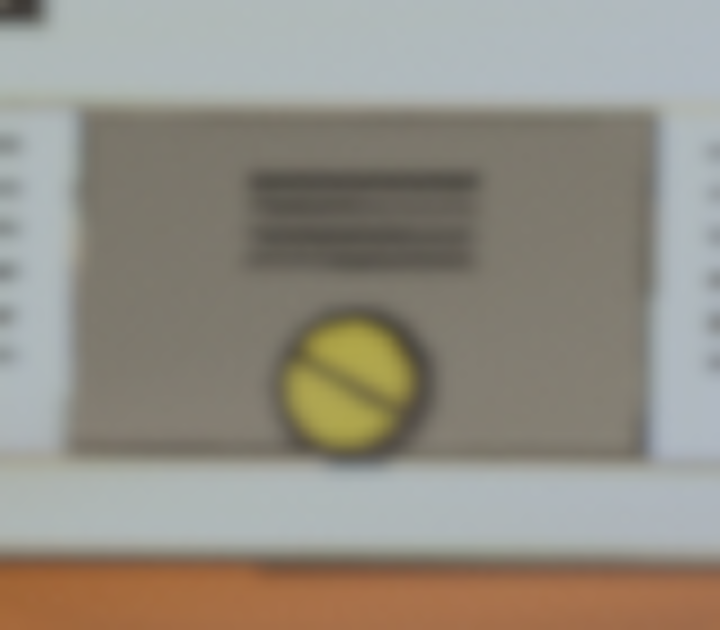

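View pics/sb.png

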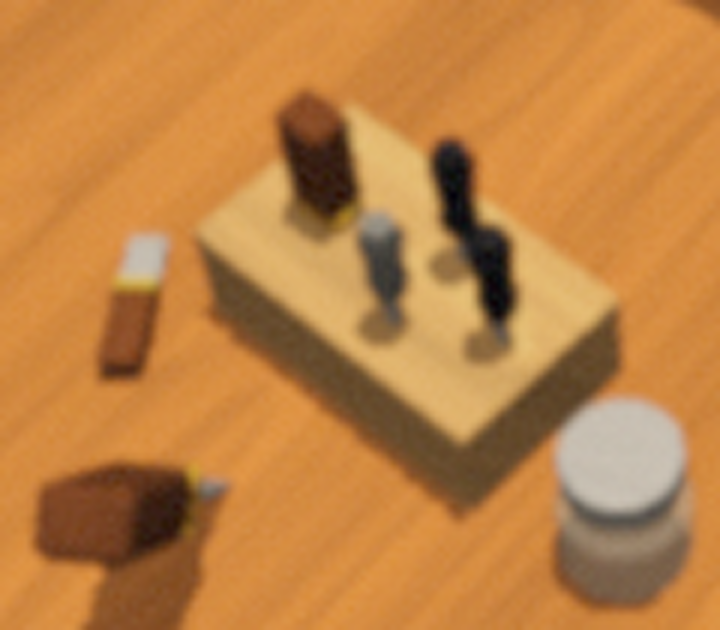

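View pics/sr.png

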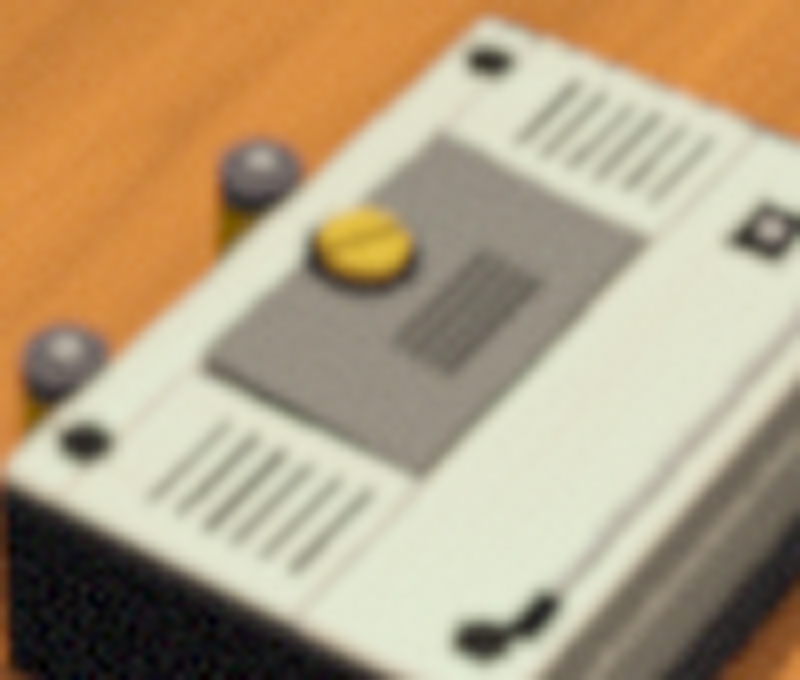

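Candidates in 512-px top coordinates: the driver in the block (325,227), top at z≈0.110 = 50+60 mm, so its 60 mm handle rests on the block; the large one (373,220), which was standing and looks to be toppling by itself; and the small one lying (344,251). The block one fits. Next I'll re-image and fit the poses.

```bash
cat > m.py <<'E'
from h import *
np.set_printoptions(precision=4,suppress=True)
def rect(P,name):
    r=cv2.minAreaRect((P[:,:2]*1000).astype(np.float32)); 
    print(name,"n",len(P),"c",np.round(r[0],1),"size",np.round(r[1],1),"ang",round(r[2],2),"zmed",round(float(np.median(P[:,2]))*1000,1),"mean",P[:,:2].mean(0)*1000)
def box(W,lo,hi):
    P=W.reshape(-1,3); return P[np.all((P>lo)&(P<hi),1)]
E
python3 - <<'E'
from m import *
print(get_obs()["time_s"])
for n in("top","scene"):
    c=camera(n); W=pts(c); np.savez(f"{n}.npz",W=W,**c)
    rect(box(W,[.45,-.28,.044],[.66,-.13,.056]),n+" block")
    rect(box(W,[.48,-.23,.105],[.53,-.17,.116]),n+" drv")
    rect(box(W,[.48,-.0,.088],[.72,.36,.1]),n+" radio")
    h=box(W,[.5,.15,.1035],[.56,.21,.12]); rect(h,n+" head>103.5")
    col=c["img"].astype(int); yel=(col[...,0]>130)&(col[...,1]>110)&(col[...,2]<110)&(W[...,2]>.1)&(W[...,1]>0)
    rect(W[yel],n+" yellow")
    cv2.imwrite(f"pics/{n}1.png",cv2.resize(c["img"][:,:,::-1],(800,600)))
E
```

```text
1.2
top block n 1906 c [ 563.3 -198.1] size [ 85.8 191. ] ang 85.44 zmed 50.0 mean [ 542.2247 -195.0211]
top drv n 94 c [ 501.  -192.3] size [22.6 20.4] ang 0.1 zmed 110.2 mean [ 501.0368 -192.589 ]
top radio n 9533 c [593.2 177.7] size [313.3 189.9] ang 89.56 zmed 94.9 mean [596.1017 176.6106]
top head>103.5 n 186 c [538.3 179.7] size [34.2 56. ] ang 11.7 zmed 108.0 mean [537.9933 177.7115]
top yellow n 125 c [540.8 177.8] size [26.2 29.4] ang 63.75 zmed 109.0 mean [540.6816 177.5589]
scene block n 1520 c [ 542.  -196.3] size [ 87.6 154.1] ang 85.54 zmed 50.0 mean [ 551.2587 -204.1853]
scene drv n 79 c [ 501.5 -194.7] size [18.6 25.7] ang 88.75 zmed 109.6 mean [ 502.6728 -194.9468]
scene radio n 4858 c [593.5 177.6] size [316.8 191. ] ang 89.96 zmed 95.3 mean [603.858  158.1179]
scene head>103.5 n 107 c [538.2 181. ] size [33.5 57.7] ang 6.81 zmed 108.5 mean [540.0873 176.8599]
scene yellow n 139 c [621.3 601.2] size [1333.4  255.1] ang 64.31 zmed 112.6 mean [667.0041 668.6074]
```

View pics/top1.png

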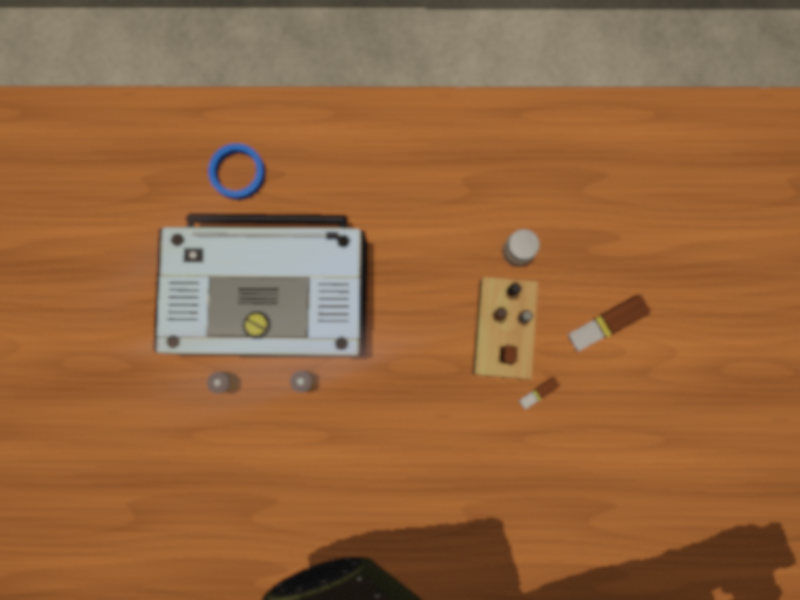

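Top view: the large driver has fallen by itself and lies at (610,322), clear of the block. The driver in the block stands at (501,-193), with block yaw ≈ -4.5°. Moving above it now.

```bash
python3 -m jog '303 320 -5 0 0 -25.6 0;303 320 -5 0 0 -25.6 0;303 320 -5 0 0 -25.6 0;303 320 -5 0 0 -25.6 0;303 320 -5 0 0 -25.6 0;303 320 -5 0 0 -25.6 0;303 320 -5 0 0 -25.6 0;303 320 -5 0 0 -25.6 0;303 320 -5 0 0 -25.6 0;303 320 -5 0 0 -25.6 0' 40; python3 -m jog '0 0 0 0 0 0 0;0 0 0 0 0 0 0'; python3 -c "
from station import *
print(get_obs())"
```

```text
time_s: 2.13
ee_pos: [0.4798, -0.2151, 0.201]
eef_rot: [-1.571, 0.0, 3.064]
force: [-0.9, -0.8, -0.8]
grip_width: 0.094
time_s: 2.3
ee_pos: [0.4807, -0.2136, 0.2008]
eef_rot: [-1.571, 0.0, 3.067]
force: [0.7, -0.3, 0.5]
grip_width: 0.0942
{'time_s': 2.3, 'qpos': array([-4.87702512e-01,  2.50212638e-01,  1.59522929e+00, -2.97715097e-05,
        1.29599909e+00,  1.15767829e+00]), 'joint_vel': array([-0.06533874, -0.01617021,  0.01780157, -0.00848773, -0.00130118,
       -0.03023805]), 'tau': array([  3.15286227, -49.54410911, -35.73909402,   0.22023191,
        -0.0744263 ,   0.54227734]), 'ee_pos': array([ 0.48068485, -0.21355327,  0.20082359]), 'eef_rot': array([-1.57070921e+00,  1.27371926e-04,  3.06701626e+00]), 'force': array([ 0.65036235, -0.30396502,  0.45518772]), 'moment': array([ 0.03951816, -0.00438342,  0.01657225]), 'grip_width': 0.09415430121706024}
```

```bash
python3 -m jog '20 20 -30 0 0 -0.2 0;20 20 -60 0 0 -0.2 0;20 20 -60 0 0 -0.2 0'; python3 -m jog '0 0 0 0 0 0 0'
python3 - <<'E'
from m import *
print(get_obs()["ee_pos"])
for n in("top","scene"):
    c=camera(n); crop(c,*((285,160,405,250) if n=="top" else (130,180,250,290)),f"pics/{n}2.png",6)
E
```

```text
time_s: 2.55
ee_pos: [0.4983, -0.193, 0.1359]
eef_rot: [-1.573, -0.007, 3.064]
force: [-1.1, 0.6, -1.3]
grip_width: 0.0939
time_s: 2.63
ee_pos: [0.4976, -0.1939, 0.1362]
eef_rot: [-1.574, -0.008, 3.063]
force: [0.6, -0.3, 0.6]
grip_width: 0.0942
[ 0.4976 -0.1939  0.1362]
```

View pics/scene2.png

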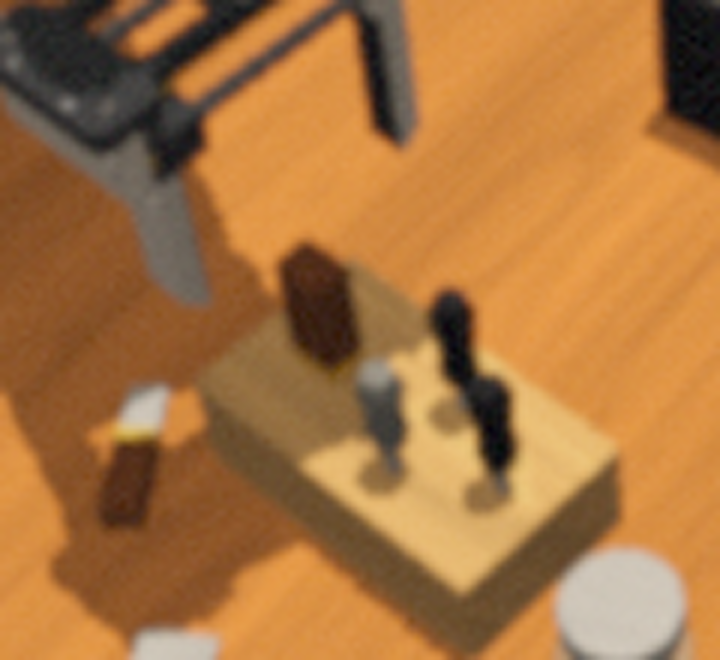

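View pics/top2.png

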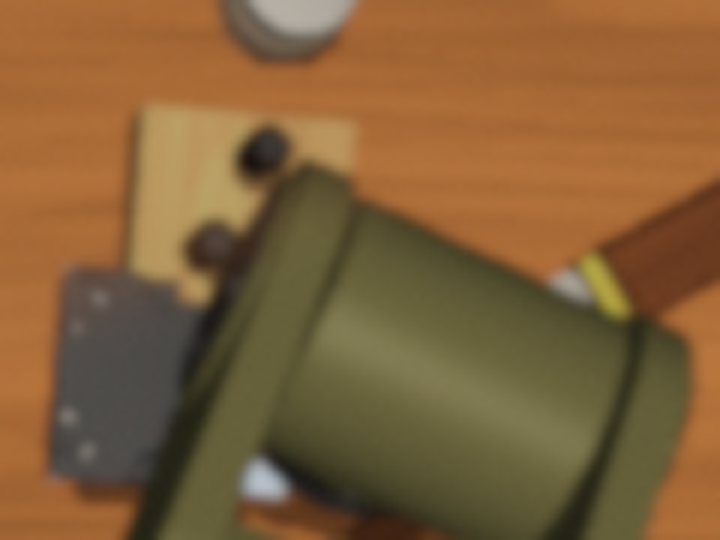

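In the scene crop the fingers (180,300) and (400,145) straddle the middle driver (320,310). It's the wooden handle standing in the block, so I'm lowering and gripping.

```bash
python3 -m jog '3 0.5 -30 0 0.4 0 0;3 0.5 -60 0 0.4 0 0;3 0.5 -75 0 0.4 0 0;3 0.5 -75 0 0.4 0 0;3 0.5 -75 0 0.4 0 0'; python3 -c "
from station import *
o=get_obs();print(o['ee_pos'],o['eef_rot'],o['qpos'])"
```

```text
time_s: 3.15
ee_pos: [0.5011, -0.1944, 0.0633]
eef_rot: [-1.572, -0.013, 3.061]
force: [-0.1, 0.4, -0.3]
grip_width: 0.0939
[ 0.50113536 -0.19443348  0.06333015] [-1.57211775 -0.01289665  3.06140759] [-0.43660263  0.44123829  1.68528615 -0.00380972  1.02761867  1.21637684]
```

```bash
python3 -m jog '0 0.5 -2 0 -0.75 0 0;0 0.5 -2 0 -0.75 0 0;0 0.5 -2 0 -0.75 0 0'; python3 -c "
from station import *
o=get_obs();print(o['ee_pos'],o['eef_rot'],o['qpos'])"
```

```text
time_s: 3.4
ee_pos: [0.5016, -0.1944, 0.0628]
eef_rot: [-1.572, 0.002, 3.061]
force: [0.9, -0.3, 0.1]
grip_width: 0.0938
[ 0.50157276 -0.19435522  0.06277139] [-1.57239895e+00  2.34299272e-03  3.06115160e+00] [-0.43894189  0.43518506  1.69588361  0.00274487  1.00889397  1.21083304]
```

```bash
python3 -m jog '0 0.5 0 0 0 0 0.5;0 0.5 0 0 0 0 1;0 0.5 0 0 0 0 1;0 0.5 0 0 0 0 1;0 0.5 0 0 0 0 1;0 0.5 0 0 0 0 1;0 0.5 0 0 0 0 1;0 0.5 0 0 0 0 1' 45; python3 -c "
from station import *
o=get_obs();print(o['ee_pos'],o['eef_rot'],o['force'],o['moment'])"
```

```text
time_s: 4.07
ee_pos: [0.5016, -0.1938, 0.0627]
eef_rot: [-1.572, 0.002, 3.061]
force: [0.2, -0.3, 0.5]
grip_width: 0.0439
[ 0.50156085 -0.19382495  0.06272871] [-1.57244624e+00  2.25016272e-03  3.06118230e+00] [ 0.1506222  -0.26528361  0.48273609] [ 0.02378218  0.01039239 -0.04308834]
```

```bash
python3 -m jog '0 0 0 0 0 0 1;0 0 0 0 0 0 1;0 0 0 0 0 0 1;0 0 0 0 0 0 1;0 0 0 0 0 0 1;0 0 0 0 0 0 1' 45; python3 -c "
from station import *
o=get_obs();print(o['ee_pos'],o['eef_rot'],o['force'],o['moment'])"
```

```text
time_s: 4.57
ee_pos: [0.5016, -0.1939, 0.0627]
eef_rot: [-1.572, 0.002, 3.061]
force: [0.3, -0.4, -0.4]
grip_width: 0.0199
[ 0.50157774 -0.19387518  0.06274074] [-1.57239958e+00  2.30464151e-03  3.06114392e+00] [ 0.30298976 -0.43130497 -0.36160102] [ 0.01279739 -0.02837871  0.00405035]
```

Gripped at 19.9 mm, which matches the 20 mm width. Now I'll measure the slot angle from the saved top image and lift at the same time.

```bash
python3 -m jog '0 0 40 0 0 0 1;0 0 80 0 0 0 1;0 0 120 0 0 0 1;0 0 130 0 0 0 1;0 0 130 0 0 0 1'
python3 - <<'E'
from m import *
from scipy.optimize import minimize
for n in("top","scene"):
    d=np.load(n+".npz"); c={k:d[k] for k in d.files}
    R=cv2.Rodrigues(c["rvec"])[0]; K=np.array([[c["fx"],0,c["cx"]],[0,c["fy"],c["cy"]],[0,0,1]],float)
    # rectified patch of head plane: tilt 0.1, center guess
    ctr=np.array([.5413,.1777,.110]); s=0.0002; N=240
    g=(np.arange(N)-N/2)*s
    yy,xx=np.meshgrid(g,g) # rows: x , cols: y
    P=ctr+np.stack([xx,yy,-xx*np.tan(.1)],-1)
    uv=proj(c,P.reshape(-1,3)).reshape(N,N,2).astype(np.float32)
    im=cv2.remap(c["img"],uv[...,0],uv[...,1],cv2.INTER_CUBIC)
    cv2.imwrite(f"pics/rect_{n}.png",cv2.resize(im[::-1,::-1,::-1],None,fx=2.5,fy=2.5))
    f=im.astype(float)
    yel=f[...,0]+f[...,1]-2*f[...,2]
    def cost(p,out=False):
        cx,cy,th,w,r=p
        X,Y=xx*1e3-cx,yy*1e3-cy
        disk=1/(1+np.exp((np.hypot(X,Y)-r)/.7))
        perp=X*np.cos(th)-Y*np.sin(th)
        slot=np.exp(-(perp/w)**2/2)*disk
        A=np.stack([np.ones(N*N),disk.ravel(),slot.ravel()],1)
        m=(np.hypot(xx,yy)<.018).ravel()
        q,res,_,_=np.linalg.lstsq(A[m],yel.ravel()[m],rcond=None)
        if out: print(q)
        return res[0]/m.sum()
    b=min((minimize(cost,[0,0,t,1.5,14],method="Nelder-Mead",options=dict(maxiter=1500,xatol=1e-3,fatol=1e-3)) for t in(.3,.5,.7)),key=lambda r:r.fun)
    cost(b.x,True)
    print(n,"center mm",ctr[:2]*1e3+b.x[:2],"slot cw from y deg",np.degrees(b.x[2]),"w,r",b.x[3:],b.fun)
E
```

```text
time_s: 4.98
ee_pos: [0.5026, -0.1943, 0.1957]
eef_rot: [-1.571, 0.007, 3.061]
force: [-0.8, -0.1, -1.2]
grip_width: 0.02
[ 51.3823 126.9471 -64.6345]
top center mm [541.2498 176.8666] slot cw from y deg 27.40335873996043 w,r [ 2.2975 15.3237] 124.5594299077026
[ 1.0263e+02 -2.0256e+08  2.0256e+08]
scene center mm [542.1131 176.5306] slot cw from y deg 306.03852901424324 w,r [26017.8895    15.1191] 338.0265082523509
```

```bash
python3 -m jog '39 371 0 0 0 67.2 1;39 371 0 0 0 67.2 1;39 371 0 0 0 67.2 1;39 371 0 0 0 67.2 1;39 371 0 0 0 67.2 1;39 371 0 0 0 67.2 1;39 371 0 0 0 67.2 1;39 371 0 0 0 67.2 1;39 371 0 0 0 67.2 1;39 371 0 0 0 67.2 1'; python3 -m jog '0 0 0 0 0 0 1;0 0 0 0 0 0 1'; python3 -c "
from station import *
o=get_obs();print(o['ee_pos'],o['eef_rot'],o['qpos'],o['force'],o['moment'])"
```

```text
time_s: 5.82
ee_pos: [0.5406, 0.1822, 0.1929]
eef_rot: [-1.574, 0.006, -2.037]
force: [-1.0, -0.8, -1.6]
grip_width: 0.0198
time_s: 5.98
ee_pos: [0.5397, 0.1826, 0.1904]
eef_rot: [-1.576, 0.004, -2.037]
force: [0.7, 0.2, -2.1]
grip_width: 0.0201
[0.53965887 0.18260185 0.19036591] [-1.5764554   0.00373857 -2.03738314] [0.25886647 0.356675   1.48156978 0.00679008 1.30510744 0.72365404] [ 0.74699654  0.16776889 -2.06755465] [-0.05288248 -0.06686447 -0.05544786]
```

```bash
cat > d.py <<'E'
import sys
from station import *
import numpy as np
from scipy.spatial.transform import Rotation as Ro
np.set_printoptions(precision=2,suppress=True)
o=get_obs(); print("t",o["time_s"],"pos",o["ee_pos"]*1e3,"yaw",round(np.degrees(o["eef_rot"][2]),2),"F",o["force"],"M",np.round(o["moment"],3),"w",round(o["grip_width"]*1e3,1))
if len(sys.argv)>1:
    a=list(map(float,sys.argv[1:]))
    D=Ro.from_euler("xyz",[-90,0,a[3]],degrees=True)*Ro.from_euler("xyz",o["eef_rot"]).inv()
    print("shift",np.array(a[:3])-o["ee_pos"]*1e3,"turn",D.as_rotvec(degrees=True))
E
python3 d.py 541.5 176.8 175 -117.4
```

```text
t 5.9833 pos [539.66 182.6  190.37] yaw -116.73 F [ 0.75  0.17 -2.07] M [-0.05 -0.07 -0.06] w 20.1
shift [  1.84  -5.8  -15.37] turn [-0.34 -0.19 -0.67]
```

```bash
python3 -m jog '1.8 -5.8 -15.4 -0.34 -0.19 -0.7 1;1.8 -5.8 -15.4 -0.34 -0.19 -0.7 1;1.8 -5.8 -15.4 -0.34 -0.19 -0.7 1;1.8 -5.8 -15.4 -0.34 -0.19 -0.7 1'; python3 d.py 541.5 176.8 175 -117.4
python3 - <<'E'
from m import *
for n in("top","scene"):
    c=camera(n); W=pts(c); np.savez(f"{n}_h.npz",W=W,**c)
    crop(c,*((110,150,210,230) if n=="top" else (230,90,330,170)),f"pics/{n}3.png",8)
E
```

```text
time_s: 6.32
ee_pos: [0.5415, 0.1762, 0.1752]
eef_rot: [-1.571, 0.0, -2.051]
force: [-0.1, 0.2, -1.6]
grip_width: 0.0194
t 6.3167 pos [541.54 176.22 175.21] yaw -117.53 F [-0.07  0.24 -1.63] M [-0.   -0.05  0.06] w 19.4
shift [-0.04  0.58 -0.21] turn [-0.01 -0.01  0.13]
```

View pics/scene3.png

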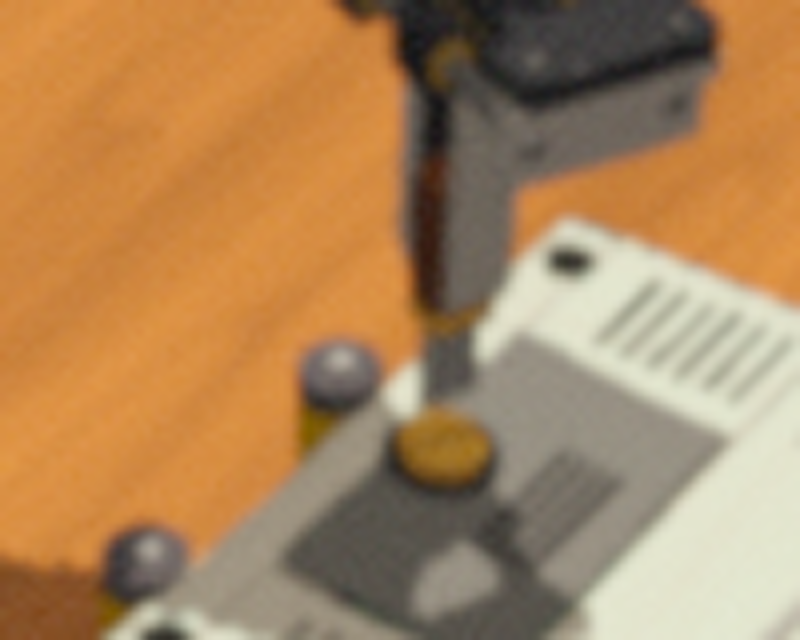

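View pics/top3.png

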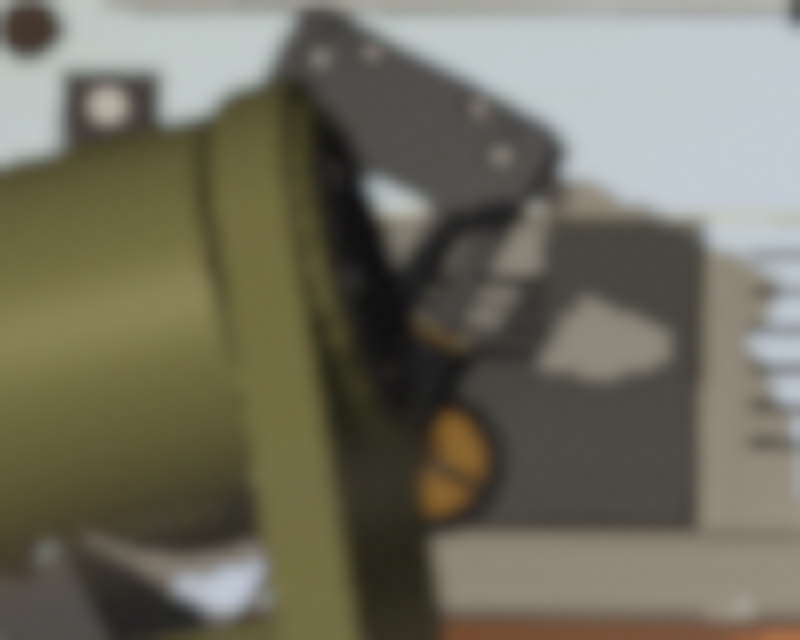

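Run:
```python
from m import *
d=np.load("scene_h.npz"); c={k:d[k] for k in d.files}
o=get_obs(); p=o["ee_pos"]; a=o["eef_rot"][2]+np.pi; u=np.array([np.cos(a),np.sin(a),0])
tip=p-[0,0,.0477]
S=8;x0,y0=230,90
im=cv2.resize(c["img"][y0:y0+80,x0:x0+100,::-1],None,fx=S,fy=S,interpolation=cv2.INTER_CUBIC)
def dr(P,col,closed=True):
    q=((proj(c,P)-[x0,y0]+.5)*S).astype(np.int32); cv2.polylines(im,[q],closed,col,1)
dr([tip+.011*u,tip-.011*u,tip-.011*u+[0,0,.03],tip+.011*u+[0,0,.03]],(0,0,255))
t=np.linspace(0,2*np.pi,40); C=np.array([.5415,.1768,.110])
ring=C+np.stack([.015*np.cos(t),.015*np.sin(t),-.0015*np.cos(t)],1); dr(ring,(0,255,0))
s=np.radians(62.6); v=np.array([np.cos(s),np.sin(s),-.1*np.cos(s)]); dr([C-.015*v,C+.015*v],(255,0,0),False)
cv2.imwrite("pics/ov.png",im)
```

```text
(no output)
```

View pics/ov.png

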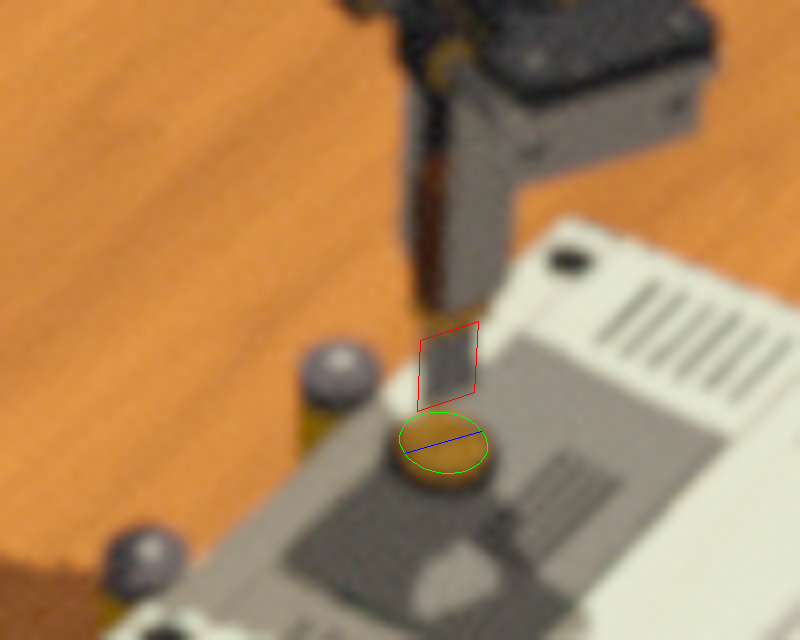

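Overlay in the scene camera: the predicted blade (420–478, 325–410) and head ring (centre 443,445) agree with the image to within about 1 mm. Descending to feel for the slot.

```bash
python3 d.py 541.5 176.8 160 -117.4;python3 -m jog '0 0.6 -8 0 0 0.1 1;0 0.6 -15 0 0 0.1 1;0 0.6 -15 0 0 0.1 1;0 0.6 -15 0 0 0.1 1' ; python3 d.py 541.5 176.8 154 -117.4; python3 -m jog '0 0 -1 0 0 0 1;0 0 -2 0 0 0 1;0 0 -3 0 0 0 1;0 0 -4 0 0 0 1;0 0 -4 0 0 0 1'; python3 d.py 541.5 176.8 154 -117.4
```

```text
t 6.4167 pos [541.7  176.57 175.63] yaw -117.48 F [ 0.45  0.1  -1.25] M [-0.1  -0.09  0.  ] w 19.8
shift [ -0.2    0.23 -15.63] turn [-0.02  0.05  0.08]
time_s: 6.75
ee_pos: [0.5414, 0.1771, 0.16]
eef_rot: [-1.571, -0.0, -2.049]
force: [0.7, 0.3, -0.4]
grip_width: 0.02
t 6.75 pos [541.42 177.12 160.02] yaw -117.38 F [ 0.68  0.34 -0.43] M [-0.04 -0.02  0.  ] w 20.0
shift [ 0.08 -0.32 -6.02] turn [-0.   -0.02 -0.02]
time_s: 7.17
ee_pos: [0.5414, 0.1771, 0.1559]
eef_rot: [-1.571, -0.0, -2.049]
force: [-0.3, -0.3, -1.4]
grip_width: 0.0196
t 7.1667 pos [541.4  177.11 155.87] yaw -117.38 F [-0.32 -0.29 -1.43] M [-0.03 -0.04  0.05] w 19.6
shift [ 0.1  -0.31 -1.87] turn [ 0.   -0.02 -0.02]
```

```bash
for i in 1; do python3 -m jog '0 0 -1 0 0 0 1;0 0 -2 0 0 0 1;0 0 -2 0 0 0 1;0 0 -2 0 0 0 1'; python3 -m jog '0 0 0 0 0 0 1'; python3 -m jog '0 0 0 0 0 0 1'; python3 d.py 541.5 176.8 150 -117.4; done
python3 - <<'E'
from m import *
c=camera("scene"); crop(c,230,90,330,170,"pics/scene4.png",8)
E
```

```text
time_s: 7.5
ee_pos: [0.5413, 0.1771, 0.1538]
eef_rot: [-1.571, -0.0, -2.049]
force: [0.5, 0.4, -1.3]
grip_width: 0.0196
time_s: 7.58
ee_pos: [0.5414, 0.1771, 0.1538]
eef_rot: [-1.571, -0.0, -2.049]
force: [-0.2, -0.1, -0.1]
grip_width: 0.0196
time_s: 7.67
ee_pos: [0.5414, 0.1771, 0.1539]
eef_rot: [-1.571, -0.0, -2.049]
force: [-0.2, 0.6, -1.8]
grip_width: 0.0198
t 7.6667 pos [541.4  177.11 153.9 ] yaw -117.38 F [-0.23  0.63 -1.8 ] M [-0.03 -0.    0.02] w 19.8
shift [ 0.1  -0.31 -3.9 ] turn [ 0.   -0.03 -0.02]
```

View pics/scene4.png

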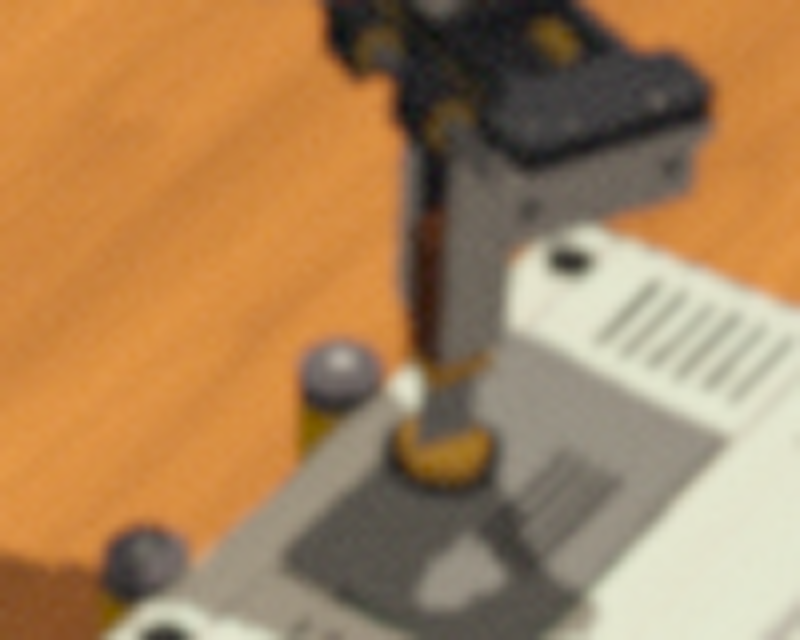

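The blade is down 3.8 mm below the head's rim without any force: it sits in the slot at (445,437) in the crop. Now pressing the hatch down gradually, following its arc in x.

```bash
J='python3 -m jog'; python3 -m jog '0 0 -1 0 0 0 1;0 0 -2 0 0 0 1;0 0 -2 0 0 0 1;0 0 -2 0 0 0 1'; python3 d.py; python3 -m jog '0 0 -1 0 0 0 1;0 0 -2 0 0 0 1;-0.2 0 -3 0 0 0 1;-0.2 0 -3 0 0 0 1;-0.2 0 -3 0 0 0 1'; python3 d.py
```

```text
time_s: 8.05
ee_pos: [0.5413, 0.1771, 0.1518]
eef_rot: [-1.571, -0.0, -2.049]
force: [-0.2, 0.2, -0.8]
grip_width: 0.0196
t 8.05 pos [541.33 177.11 151.76] yaw -117.38 F [-0.22  0.16 -0.76] M [ 0.   -0.08 -0.01] w 19.6
time_s: 8.47
ee_pos: [0.5412, 0.1771, 0.1488]
eef_rot: [-1.571, -0.0, -2.049]
force: [-0.2, -0.5, 0.1]
grip_width: 0.0198
t 8.4667 pos [541.18 177.13 148.83] yaw -117.39 F [-0.21 -0.54  0.08] M [0.09 0.12 0.  ] w 19.8
```

```bash
python3 -m jog '0 0 -1 0 0 0 1;-0.2 0 -2 0 0 0 1;-0.4 0 -3 0 0 0 1;-0.4 0 -3 0 0 0 1;-0.4 0 -3 0 0 0 1'; python3 d.py; python3 -m jog '0 0 -0.5 0 0 0 1;-0.2 0 -1 0 0 0 1;-0.2 0 -1 0 0 0 1';python3 d.py;  python3 -m jog '0 0 0 0 0 0 1';python3 d.py
```

```text
time_s: 8.88
ee_pos: [0.5409, 0.1772, 0.146]
eef_rot: [-1.571, 0.0, -2.049]
force: [-0.4, -0.4, 2.4]
grip_width: 0.0197
t 8.8833 pos [540.94 177.16 145.98] yaw -117.38 F [-0.35 -0.4   2.43] M [-0.04 -0.06  0.01] w 19.7
time_s: 9.13
ee_pos: [0.5409, 0.1772, 0.145]
eef_rot: [-1.57, 0.0, -2.049]
force: [-0.1, 0.8, 2.9]
grip_width: 0.0199
t 9.1333 pos [540.88 177.15 145.05] yaw -117.38 F [-0.14  0.84  2.89] M [ 0.08 -0.08 -0.02] w 19.9
time_s: 9.22
ee_pos: [0.5409, 0.1771, 0.1451]
eef_rot: [-1.57, 0.0, -2.049]
force: [-1.3, -0.2, 2.9]
grip_width: 0.0197
t 9.2167 pos [540.9  177.15 145.09] yaw -117.38 F [-1.28 -0.17  2.86] M [0.04 0.11 0.01] w 19.7
```

```bash
python3 -m jog '0 0 -0.5 0 0 0 1;-0.2 0 -1 0 0 0 1;-0.2 0 -1 0 0 0 1';python3 d.py;  python3 -m jog '0 0 -0.4 0 0 0 1;-0.1 0 -0.8 0 0 0 1;-0.1 0 -0.8 0 0 0 1';python3 d.py;python3 -m jog '0 0 0 0 0 0 1';python3 d.py
```

```text
time_s: 9.47
ee_pos: [0.5408, 0.1772, 0.1441]
eef_rot: [-1.57, 0.001, -2.049]
force: [0.0, -0.0, 3.4]
grip_width: 0.02
t 9.4667 pos [540.81 177.18 144.14] yaw -117.39 F [ 0.03 -0.04  3.41] M [-0.02 -0.09  0.02] w 20.0
time_s: 9.72
ee_pos: [0.5408, 0.1772, 0.1436]
eef_rot: [-1.57, 0.001, -2.049]
force: [-0.8, 0.3, 5.1]
grip_width: 0.0198
t 9.7167 pos [540.81 177.18 143.57] yaw -117.38 F [-0.81  0.34  5.13] M [-0.02  0.14 -0.01] w 19.8
time_s: 9.8
ee_pos: [0.5408, 0.1772, 0.1437]
eef_rot: [-1.57, 0.001, -2.049]
force: [-1.3, 0.4, 4.3]
grip_width: 0.02
t 9.8 pos [540.81 177.17 143.67] yaw -117.39 F [-1.3   0.43  4.32] M [-0.07  0.07  0.03] w 20.0
```

```bash
python3 -m jog '0 0 -0.3 0 0 0 1;-0.2 0 -0.6 0 0 0 1;-0.2 0 -0.6 0 0 0 1';python3 d.py;  python3 -m jog '0 0 0 0 0 0 1';python3 d.py
python3 - <<'E'
from m import *
c=camera("scene"); W=pts(c); crop(c,230,90,330,170,"pics/scene5.png",8)
P=box(W,[.53,.105,.09],[.61,.25,.1025])
# height profile of hatch vs x (hatch y-range away from tool)
for x in np.arange(.526,.62,.012):
    q=box(W,[x,.11,.085],[x+.012,.15,.105]); print(round(x,3),len(q),np.round(np.median(q[:,2])*1e3,1) if len(q) else None)
E
```

```text
time_s: 10.05
ee_pos: [0.5408, 0.1772, 0.1435]
eef_rot: [-1.569, 0.001, -2.049]
force: [-0.1, -0.0, 7.8]
grip_width: 0.0194
t 10.05 pos [540.76 177.18 143.45] yaw -117.39 F [-0.1  -0.03  7.84] M [-0.12  0.14 -0.02] w 19.4
time_s: 10.13
ee_pos: [0.5408, 0.1772, 0.1436]
eef_rot: [-1.569, 0.001, -2.049]
force: [-0.9, -0.4, 4.4]
grip_width: 0.0199
t 10.1333 pos [540.79 177.17 143.64] yaw -117.39 F [-0.89 -0.41  4.4 ] M [-0.1   0.25 -0.07] w 19.9
0.526 45 95.1
0.538 41 95.5
0.55 46 95.0
0.562 47 96.0
0.574 46 95.6
0.586 48 95.4
0.598 46 95.4
0.61 40 94.6
```

View pics/scene5.png

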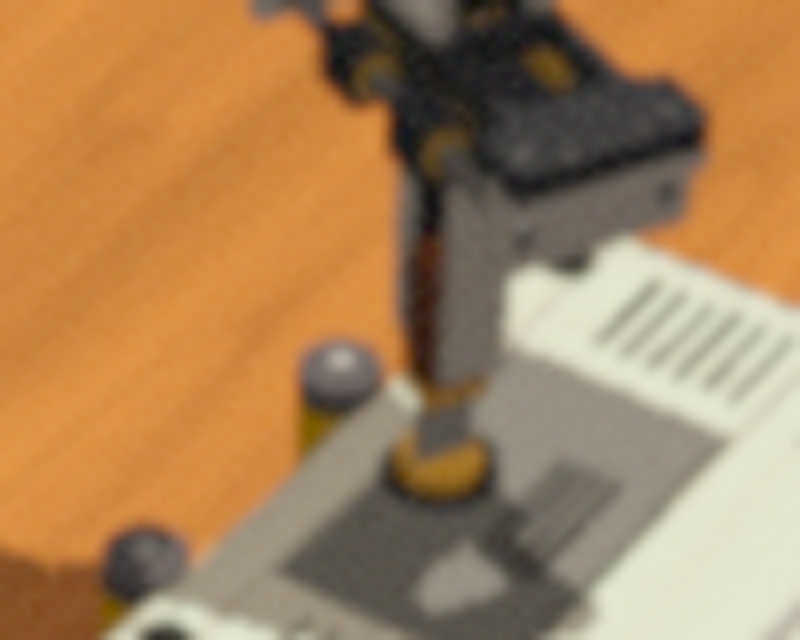

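In the scene crop the hatch reads flush (95 mm all across) with the blade seated at (440,437). Beginning the clockwise turn while keeping light pressure.

```bash
python3 -m jog '0 0 -0.3 0 0 -4 1;0 0 -0.3 0 0 -8 1;0 0 -0.3 0 0 -12 1;0 0 -0.3 0 0 -12 1';python3 d.py;  python3 -m jog '0 0 -0.3 0 0 -3 1;0 0 -0.3 0 0 -6 1;0 0 -0.3 0 0 -6 1';python3 d.py
```

```text
time_s: 10.52
ee_pos: [0.5406, 0.1773, 0.1435]
eef_rot: [-1.569, 0.001, -2.263]
force: [-1.5, 0.7, 7.0]
grip_width: 0.0196
t 10.5167 pos [540.61 177.31 143.49] yaw -129.64 F [-1.46  0.67  6.99] M [0.09 0.61 0.04] w 19.6
time_s: 10.77
ee_pos: [0.5405, 0.1774, 0.1435]
eef_rot: [-1.57, 0.001, -2.371]
force: [-1.9, 0.2, 7.4]
grip_width: 0.0199
t 10.7667 pos [540.52 177.42 143.48] yaw -135.83 F [-1.94  0.18  7.43] M [0.03 0.56 0.03] w 19.9
```

```bash
python3 -m jog '-0.3 0 -0.2 0 0 -4 1;-0.3 0 -0.2 0 0 -8 1;-0.3 0 -0.2 0 0 -8 1';python3 d.py;  python3 -m jog '-0.3 0 -0.2 0 0 -4 1;-0.3 0 -0.2 0 0 -8 1;-0.3 0 -0.2 0 0 -8 1';python3 d.py
```

```text
time_s: 11.02
ee_pos: [0.5403, 0.1776, 0.1435]
eef_rot: [-1.57, 0.002, -2.515]
force: [-1.4, 0.2, 6.7]
grip_width: 0.0199
t 11.0167 pos [540.28 177.58 143.52] yaw -144.08 F [-1.39  0.18  6.69] M [0.09 0.24 0.03] w 19.9
time_s: 11.27
ee_pos: [0.5402, 0.1776, 0.1435]
eef_rot: [-1.569, 0.003, -2.659]
force: [-0.0, 0.1, 5.8]
grip_width: 0.0197
t 11.2667 pos [540.21 177.58 143.54] yaw -152.34 F [-0.04  0.14  5.76] M [-0.05 -0.09  0.02] w 19.7
```

```bash
python3 -m jog '0 0 -0.2 0 0 -4 1;0 0 -0.2 0 0 -6 1;0 0 -0.2 0 0 -6 1';python3 d.py;  python3 -m jog '0 0 -0.2 0 0 -3 1;0 0 -0.2 0 0 -5 1;0 0 -0.2 0 0 -5 1';python3 d.py
python3 - <<'E'
from m import *
c=camera("scene"); crop(c,230,90,330,170,"pics/scene6.png",8)
E
```

```text
time_s: 11.52
ee_pos: [0.5403, 0.1776, 0.1436]
eef_rot: [-1.569, 0.003, -2.766]
force: [-1.6, -0.4, 6.5]
grip_width: 0.0199
t 11.5167 pos [540.26 177.58 143.55] yaw -158.47 F [-1.64 -0.38  6.47] M [-0.04  0.25  0.04] w 19.9
time_s: 11.77
ee_pos: [0.5402, 0.1776, 0.1435]
eef_rot: [-1.569, 0.003, -2.855]
force: [-1.7, -0.1, 7.0]
grip_width: 0.0195
t 11.7667 pos [540.25 177.59 143.5 ] yaw -163.6 F [-1.7  -0.06  7.02] M [-0.1   0.37  0.04] w 19.5
```

View pics/scene6.png

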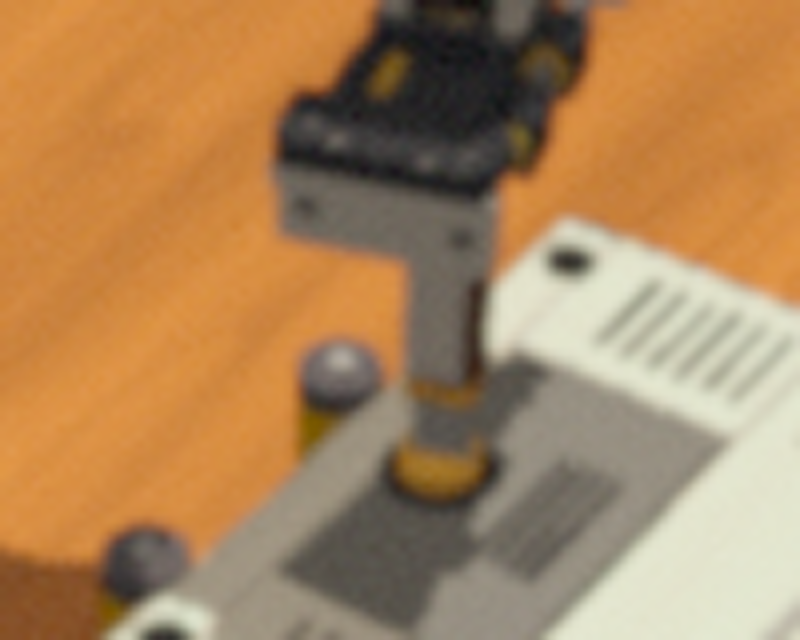

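```bash
python3 -m jog '0 0 -0.2 0 0 -3 1;0 0 -0.2 0 0 -5 1;0 0 -0.2 0 0 -5 1';python3 d.py;  python3 -m jog '0 0 -0.2 0 0 -2 1;0 0 -0.2 0 0 -4 1;0 0 -0.2 0 0 -4 1';python3 d.py;python3 -m jog '0 0 -0.2 0 0 -2 1;0 0 -0.2 0 0 -4 1;0 0 -0.2 0 0 -4 1';python3 d.py
```

```text
time_s: 12.07
ee_pos: [0.5403, 0.1776, 0.1435]
eef_rot: [-1.569, 0.003, -2.943]
force: [-0.9, -0.9, 7.1]
grip_width: 0.0196
t 12.0667 pos [540.26 177.6  143.54] yaw -168.63 F [-0.87 -0.86  7.08] M [-0.14  0.35  0.09] w 19.6
time_s: 12.32
ee_pos: [0.5402, 0.1776, 0.1435]
eef_rot: [-1.569, 0.003, -3.015]
force: [-1.2, -0.5, 6.2]
grip_width: 0.0199
t 12.3167 pos [540.23 177.58 143.51] yaw -172.75 F [-1.23 -0.49  6.18] M [-0.04  0.39  0.02] w 19.9
time_s: 12.57
ee_pos: [0.5402, 0.1776, 0.1435]
eef_rot: [-1.569, 0.003, -3.087]
force: [-0.7, -0.1, 5.9]
grip_width: 0.0203
t 12.5667 pos [540.24 177.61 143.51] yaw -176.88 F [-0.68 -0.09  5.92] M [-0.08  0.37  0.03] w 20.3
```

Nearing the stop, so I'm taking small steps.

```bash
python3 -m jog '0 0 -0.2 0 0 -2 1;0 0 -0.2 0 0 -2 1';python3 d.py;  python3 -m jog '0 0 -0.2 0 0 -1 1;0 0 -0.2 0 0 -1 1';python3 d.py;python3 -m jog '0 0 -0.2 0 0 -1 1;0 0 -0.2 0 0 -1 1';python3 d.py
```

```text
time_s: 12.73
ee_pos: [0.5402, 0.1776, 0.1435]
eef_rot: [-1.569, 0.003, -3.124]
force: [-1.7, -0.4, 6.4]
grip_width: 0.0197
t 12.7333 pos [540.24 177.61 143.52] yaw -179.0 F [-1.74 -0.43  6.43] M [-0.11  0.41  0.03] w 19.7
time_s: 12.9
ee_pos: [0.5402, 0.1776, 0.1435]
eef_rot: [-1.569, 0.003, 3.141]
force: [-0.9, -0.3, 7.5]
grip_width: 0.0197
t 12.9 pos [540.24 177.59 143.53] yaw 179.94 F [-0.88 -0.28  7.47] M [-0.08  0.35  0.03] w 19.7
time_s: 13.07
ee_pos: [0.5402, 0.1776, 0.1435]
eef_rot: [-1.569, 0.003, 3.122]
force: [-0.9, 0.0, 6.7]
grip_width: 0.0197
t 13.0667 pos [540.23 177.6  143.5 ] yaw 178.88 F [-0.92  0.04  6.74] M [-0.05  0.43  0.07] w 19.7
```

```bash
python3 -m jog '0 0 -0.1 0 0 -1 1;0 0 -0.1 0 0 -1 1';python3 d.py
```

```text
time_s: 13.23
ee_pos: [0.5402, 0.1776, 0.1435]
eef_rot: [-1.569, 0.004, 3.104]
force: [-1.4, -1.8, 5.6]
grip_width: 0.0198
t 13.2333 pos [540.2  177.61 143.54] yaw 177.83 F [-1.4  -1.77  5.58] M [-0.02  0.34  0.11] w 19.8
```

```bash
python3 -m jog '0 0 -0.1 0 0 0 1';python3 d.py;python3 -m jog '0 0 -0.1 0 0 0 1';python3 d.py;python3 -m jog '0 0 -0.1 0 0 0 1';python3 d.py
```

```text
time_s: 13.32
ee_pos: [0.5402, 0.1776, 0.1436]
eef_rot: [-1.569, 0.004, 3.104]
force: [-0.8, -1.4, 5.7]
grip_width: 0.02
t 13.3167 pos [540.22 177.59 143.56] yaw 177.83 F [-0.8  -1.41  5.68] M [-0.04  0.31  0.  ] w 20.0
time_s: 13.4
ee_pos: [0.5402, 0.1776, 0.1435]
eef_rot: [-1.569, 0.004, 3.104]
force: [-0.7, 0.1, 5.4]
grip_width: 0.02
t 13.4 pos [540.18 177.6  143.53] yaw 177.84 F [-0.66  0.08  5.43] M [-0.    0.28  0.04] w 20.0
time_s: 13.48
ee_pos: [0.5402, 0.1776, 0.1436]
eef_rot: [-1.569, 0.004, 3.104]
force: [-1.1, 0.6, 5.5]
grip_width: 0.0197
t 13.4833 pos [540.21 177.59 143.55] yaw 177.84 F [-1.1   0.56  5.53] M [0.02 0.26 0.03] w 19.7
```

Mean Mz is about 0.03 N m, the same as the friction level, so this isn't the stop yet. Carrying on in 1° steps.

```bash
python3 -m jog '0 0 -0.1 0 0 -1 1;0 0 -0.1 0 0 -1 1';python3 d.py|cut -c1-200;python3 -m jog '0 0 -0.1 0 0 0 1' >/dev/null;python3 d.py;python3 -m jog '0 0 -0.1 0 0 0 1'>/dev/null;python3 d.py; python3 -m jog '0 0 -0.1 0 0 -1 1;0 0 -0.1 0 0 -1 1'>/dev/null;python3 d.py;python3 -m jog '0 0 -0.1 0 0 0 1' >/dev/null;python3 d.py;python3 -m jog '0 0 -0.1 0 0 0 1'>/dev/null;python3 d.py
```

```text
time_s: 13.65
ee_pos: [0.5402, 0.1776, 0.1435]
eef_rot: [-1.569, 0.004, 3.086]
force: [-1.3, 0.2, 4.9]
grip_width: 0.0196
t 13.65 pos [540.19 177.62 143.55] yaw 176.79 F [-1.3   0.19  4.94] M [-0.04  0.34  0.11] w 19.6
t 13.7333 pos [540.18 177.62 143.53] yaw 176.79 F [-0.5  -0.6   5.72] M [-0.04  0.32  0.07] w 19.9
t 13.8167 pos [540.19 177.61 143.53] yaw 176.79 F [-0.85  0.25  5.23] M [-0.01  0.26  0.07] w 19.7
t 13.9833 pos [540.2  177.64 143.55] yaw 175.74 F [-0.76  0.52  5.44] M [-0.02  0.24  0.02] w 19.7
t 14.0667 pos [540.17 177.6  143.52] yaw 175.74 F [-1.59 -0.82  5.91] M [0.05 0.24 0.08] w 19.6
t 14.15 pos [540.2  177.6  143.56] yaw 175.74 F [-1.47 -1.21  5.12] M [-0.01  0.23  0.1 ] w 19.8
```

```bash
for k in 1; do python3 -m jog '0 0 -0.1 0 0 -0.6 1;0 0 -0.1 0 0 -0.6 1'>/dev/null;python3 d.py;python3 -m jog '0 0 -0.1 0 0 0 1' >/dev/null;python3 d.py;python3 -m jog '0 0 -0.1 0 0 0 1'>/dev/null;python3 d.py;python3 -m jog '0 0 -0.1 0 0 0 1'>/dev/null;python3 d.py;done
```

```text
t 14.3167 pos [540.18 177.59 143.52] yaw 175.11 F [-1.5  -0.98  6.65] M [-0.05  0.32  0.06] w 19.7
t 14.4 pos [540.19 177.62 143.55] yaw 175.12 F [-1.52  0.23  5.67] M [-0.04  0.24  0.08] w 20.1
t 14.4833 pos [540.16 177.63 143.51] yaw 175.12 F [-0.84  0.71  5.82] M [-0.03  0.3   0.05] w 19.8
t 14.5667 pos [540.17 177.62 143.54] yaw 175.13 F [-0.3   0.13  6.02] M [0.04 0.27 0.03] w 19.8
```

```bash
for k in 1; do python3 -m jog '0 0 -0.1 0 0 -0.7 1;0 0 -0.1 0 0 -0.7 1'>/dev/null;python3 d.py;python3 -m jog '0 0 -0.1 0 0 0 1' >/dev/null;python3 d.py;python3 -m jog '0 0 -0.1 0 0 0 1'>/dev/null;python3 d.py;python3 -m jog '0 0 -0.1 0 0 0 1'>/dev/null;python3 d.py;done
python3 - <<'E'
from m import *
c=camera("scene"); crop(c,260,120,300,155,"pics/scene7.png",16)
E
```

```text
t 14.7333 pos [540.17 177.63 143.55] yaw 174.39 F [-0.98 -0.21  5.92] M [-0.01  0.32  0.06] w 19.9
t 14.8167 pos [540.17 177.6  143.53] yaw 174.39 F [-1.06 -0.7   5.27] M [-0.02  0.23  0.07] w 19.6
t 14.9 pos [540.15 177.63 143.53] yaw 174.4 F [-0.94 -0.25  5.94] M [-0.06  0.28  0.04] w 20.0
t 14.9833 pos [540.15 177.61 143.52] yaw 174.41 F [-0.97  0.59  5.39] M [-0.05  0.26  0.09] w 19.9
```

View pics/scene7.png

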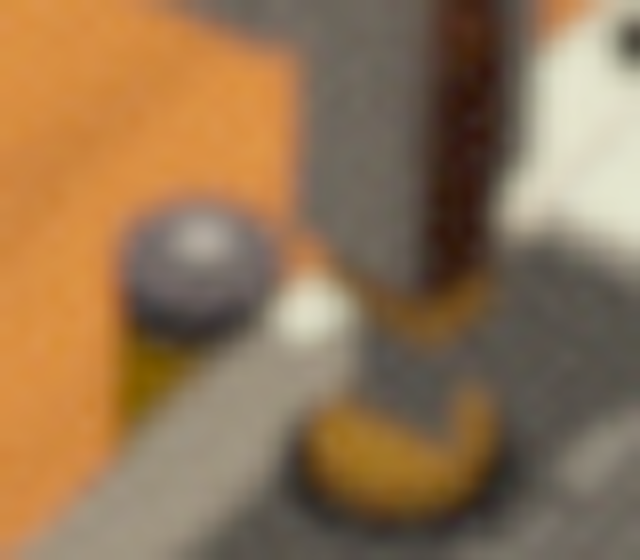

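Torque is levelling at about 0.065 N m. To check the lock, I'll ease up 3 mm with the blade staying in the slot and see whether the spring force follows.

```bash
python3 -m jog '0 0 1 0 0 0 1;0 0 2 0 0 0 1;0 0 3 0 0 0 1;0 0 3 0 0 0 1'>/dev/null;python3 d.py;for k in 1; do python3 -m jog '0 0 0 0 0 0 1' >/dev/null;python3 d.py;python3 -m jog '0 0 0 0 0 0 1'>/dev/null;python3 d.py;done
python3 - <<'E'
from m import *
c=camera("scene"); W=pts(c)
for x in np.arange(.526,.62,.012):
    q=box(W,[x,.11,.085],[x+.012,.15,.105]); print(round(x,3),len(q),np.round(np.median(q[:,2])*1e3,1) if len(q) else None)
E
```

```text
t 15.3667 pos [539.87 177.63 146.16] yaw 174.41 F [ 0.14  0.83 -1.67] M [0.28 0.12 0.05] w 19.9
t 15.45 pos [539.79 177.65 145.92] yaw 174.41 F [1.21 1.32 1.13] M [ 0.21 -0.22  0.02] w 19.6
t 15.5333 pos [539.8  177.65 145.88] yaw 174.41 F [0.19 1.13 0.14] M [ 0.15 -0.08  0.05] w 19.6
0.526 42 96.4
0.538 47 95.5
0.55 43 96.4
0.562 41 95.6
0.574 48 95.1
0.586 47 95.2
0.598 50 95.5
0.61 39 95.1
```

```bash
python3 -m jog '0 0 1 0 0 0 1;0 0 2 0 0 0 1;0 0 2 0 0 0 1'>/dev/null;python3 d.py;python3 -m jog '0 0 0 0 0 0 1' >/dev/null;python3 d.py;python3 -m jog '0 0 0 0 0 0 1'>/dev/null;python3 d.py
python3 - <<'E'
from m import *
c=camera("scene"); W=pts(c); crop(c,260,120,300,155,"pics/scene8.png",16)
for x in np.arange(.526,.62,.012):
    q=box(W,[x,.11,.085],[x+.012,.15,.105]); print(round(x,3),len(q),np.round(np.median(q[:,2])*1e3,1) if len(q) else None)
E
```

```text
t 15.8333 pos [539.72 177.65 147.99] yaw 174.41 F [-0.04  0.08 -1.84] M [0.26 0.13 0.04] w 19.7
t 15.9167 pos [539.66 177.66 147.98] yaw 174.41 F [ 0.47  1.31 -1.62] M [0.28 0.01 0.01] w 19.7
t 16.0 pos [539.64 177.66 147.98] yaw 174.42 F [ 0.28  1.97 -1.5 ] M [0.21 0.01 0.03] w 19.7
0.526 43 96.7
0.538 44 96.6
0.55 46 95.5
0.562 42 95.9
0.574 52 95.5
0.586 48 95.4
0.598 48 94.6
0.61 40 95.1
```

View pics/scene8.png

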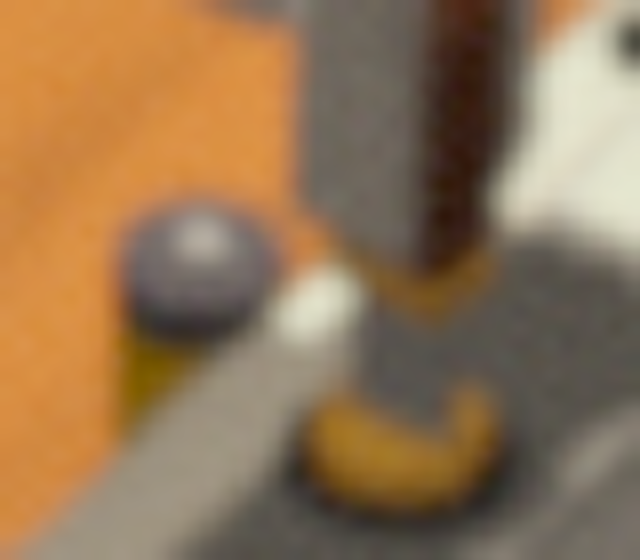

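The force is zero and the hatch stays about 1.2 mm up, so the catch holds it. To be sure the fastener is at its stop, I'll reseat it lightly and feel a little further.

```bash
python3 -m jog '0.2 0 -1.5 0 0 0 1;0.4 0 -3 0 0 0 1;0.4 0 -4 0 0 0 1;0.4 0 -4.3 0 0 0 1;0.4 0 -4.3 0 0 0 1'>/dev/null;python3 d.py;for k in 1 ; do python3 -m jog '0 0 -0.1 0 0 0 1' >/dev/null;python3 d.py;python3 -m jog '0 0 -0.1 0 0 0 1'>/dev/null;python3 d.py;python3 -m jog '0 0 0 0 0 -0.7 1;0 0 0 0 0 -0.7 1'>/dev/null;python3 d.py;python3 -m jog '0 0 0 0 0 0 1' >/dev/null;python3 d.py;python3 -m jog '0 0 0 0 0 0 1'>/dev/null;python3 d.py;python3 -m jog '0 0 0 0 0 0 1'>/dev/null;python3 d.py;done
```

```text
t 16.4667 pos [540.23 177.65 143.96] yaw 174.41 F [-0.23  0.07  3.84] M [-0.02  0.12  0.1 ] w 20.0
t 16.55 pos [540.3  177.64 144.07] yaw 174.41 F [-1.28  0.33  3.5 ] M [0.09 0.33 0.03] w 19.8
t 16.6333 pos [540.27 177.65 144.12] yaw 174.41 F [-1.46  0.92  3.37] M [0.06 0.28 0.1 ] w 20.0
t 16.8 pos [540.28 177.63 144.22] yaw 173.65 F [-0.61 -0.22  3.94] M [0.02 0.33 0.07] w 19.9
t 16.8833 pos [540.26 177.65 144.2 ] yaw 173.65 F [-1.47 -0.22  2.92] M [0.08 0.16 0.1 ] w 19.8
t 16.9667 pos [540.26 177.63 144.24] yaw 173.64 F [-0.54  0.09  3.19] M [0.02 0.21 0.12] w 19.8
t 17.05 pos [540.26 177.63 144.2 ] yaw 173.65 F [-0.33 -0.15  3.75] M [0.07 0.19 0.14] w 19.5
```

Torque now climbs steeply, to a mean of about 0.11, so that is the stop. Backing off within the slot's play right away.

```bash
python3 -m jog '0 0 0 0 0 3 1;0 0 0.5 0 0 4 1;0 0 1 0 0 5 1;0 0 1 0 0 5 1'>/dev/null;python3 d.py; python3 -m jog '0 0 1 0 0 0 1;0 0 3 0 0 0 1;0 0 5 0 0 0 1;0 0 5 0 0 0 1'>/dev/null;python3 d.py
```

```text
t 17.3833 pos [540.11 177.56 144.94] yaw 178.67 F [-0.28  0.12 -0.47] M [ 0.02  0.01 -0.03] w 19.6
t 17.7167 pos [540.28 177.56 150.4 ] yaw 178.65 F [-0.26  0.11 -1.28] M [ 0.05  0.01 -0.04] w 19.6
```

```bash
python3 -m jog '0 0 5 0 0 0 1;0 0 15 0 0 0 1;0 0 35 0 0 0 1;0 0 48 0 0 0 1;0 0 48 0 0 0 1'>/dev/null;python3 d.py 501.6 -193.9 198.4 175.4
python3 - <<'E'
from m import *
c=camera("scene"); W=pts(c); crop(c,255,110,315,165,"pics/scene9.png",12)
for x in np.arange(.526,.62,.012):
    q=box(W,[x,.11,.085],[x+.012,.15,.105]); print(round(x,3),len(q),np.round(np.median(q[:,2])*1e3,1) if len(q) else None)
E
```

```text
t 18.1333 pos [541.37 177.89 202.08] yaw 178.65 F [ 0.42 -0.08 -0.29] M [ 0.03 -0.01  0.01] w 19.7
shift [ -39.77 -371.79   -3.68] turn [ 0.08  0.49 -3.25]
0.526 45 96.6
0.538 45 96.0
0.55 50 95.6
0.562 49 95.7
0.574 44 95.7
0.586 45 95.7
0.598 50 95.5
0.61 38 95.2
```

View pics/scene9.png

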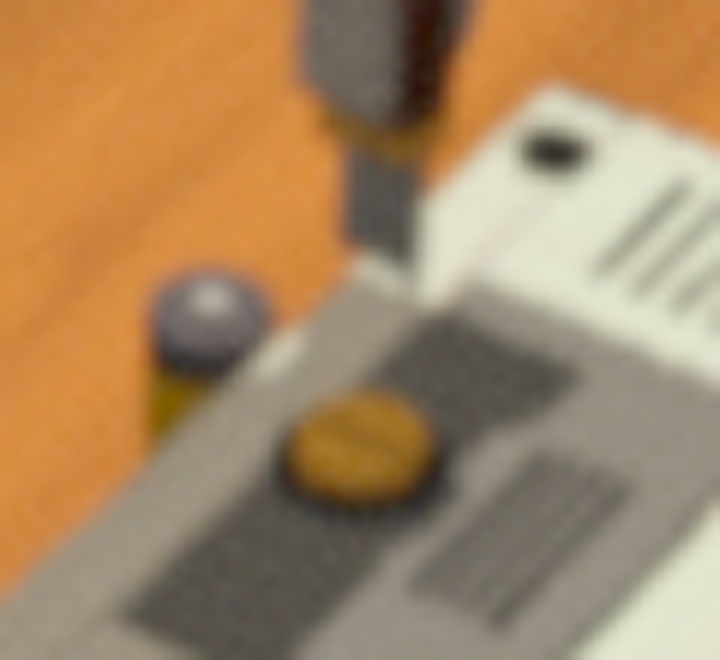

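The driver is clear. The slot now runs along the hatch's x (300,430→430,470 in the crop), and the hatch lies near flush, its edge about 1 mm up. Returning to the block.

```bash
python3 -m jog '-39.8 -371.8 0 0.08 0.49 -3.25 1;-39.8 -371.8 0 0.08 0.49 -3.25 1;-39.8 -371.8 0 0.08 0.49 -3.25 1;-39.8 -371.8 0 0.08 0.49 -3.25 1;-39.8 -371.8 0 0.08 0.49 -3.25 1;-39.8 -371.8 0 0.08 0.49 -3.25 1;-39.8 -371.8 0 0.08 0.49 -3.25 1;-39.8 -371.8 0 0.08 0.49 -3.25 1;-39.8 -371.8 0 0.08 0.49 -3.25 1;-39.8 -371.8 0 0.08 0.49 -3.25 1'>/dev/null; python3 -m jog '0 0 0 0 0 0 1;0 0 0 0 0 0 1'>/dev/null;python3 d.py 501.6 -193.9 120 175.4
```

```text
t 19.1833 pos [ 499.11 -199.82  198.28] yaw 175.04 F [ 0.22  0.83 -1.38] M [ 0.06  0.01 -0.02] w 19.7
shift [  2.49   5.92 -78.28] turn [ 0.03 -0.27  0.36]
```

```bash
python3 -m jog '2.5 5.9 -10 0.03 -0.27 0.36 1;2.5 5.9 -45 0.03 -0.27 0.36 1;2.5 5.9 -80 0.03 -0.27 0.36 1;2.5 5.9 -90 0.03 -0.27 0.36 1;2.5 5.9 -90 0.03 -0.27 0.36 1;2.5 5.9 -90 0.03 -0.27 0.36 1'>/dev/null; python3 d.py 501.6 -193.9 105 175.4
python3 - <<'E'
from m import *
o=get_obs();c=camera("scene");np.savez("s10.npz",**c)
p=o["ee_pos"]; a=o["eef_rot"][2]+np.pi; u=np.array([np.cos(a),np.sin(a),0])
tip=p-[0,0,.0477]; S=10;x0,y0=150,205
im=cv2.resize(c["img"][y0:y0+60,x0:x0+80,::-1],None,fx=S,fy=S,interpolation=cv2.INTER_CUBIC)
cv2.imwrite("pics/s10.png",im)
def dr(P,col):
    q=((proj(c,P)-[x0,y0]+.5)*S).astype(np.int32); cv2.polylines(im,[q],True,col,1)
dr([tip+.011*u,tip-.011*u,tip-.011*u+[0,0,.03],tip+.011*u+[0,0,.03]],(0,0,255))
cv2.imwrite("pics/s10o.png",im)
E
```

```text
t 19.6833 pos [ 502.18 -193.44  109.31] yaw 175.46 F [ 0.41  0.04 -0.17] M [-0.01 -0.01 -0.02] w 19.7
shift [-0.58 -0.46 -4.31] turn [ 0.01  0.02 -0.06]
```

View pics/s10o.png

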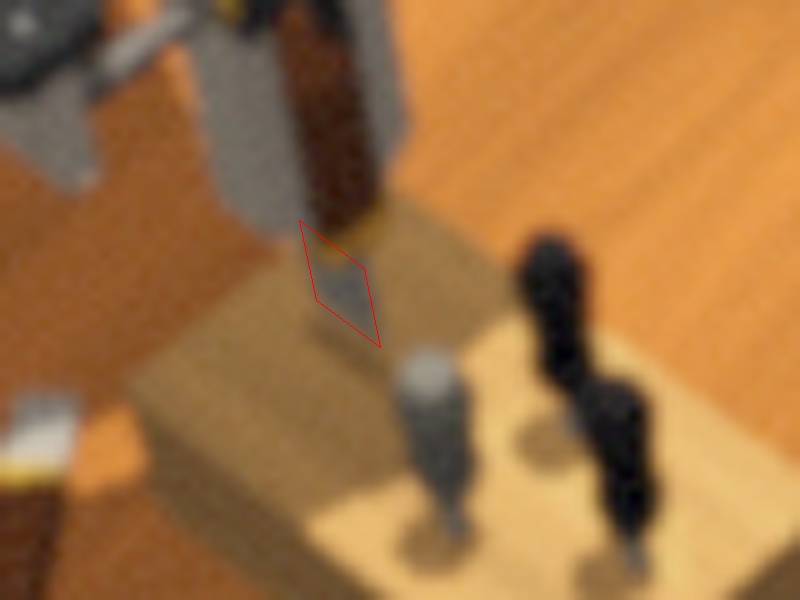

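The blade at (340,290) matches the prediction, above the slot mouth at (350,345). Descending carefully to the recorded pose.

```bash
python3 -m jog '-0.6 -0.4 -4 0 0 -0.06 1;-0.6 -0.4 -4 0 0 -0.06 1;-0.6 -0.4 -4 0 0 -0.06 1'>/dev/null; python3 d.py 501.6 -193.9 95 175.4; python3 -m jog '0 0 -4 0 0 0 1;0 0 -8 0 0 0 1;0 0 -12 0 0 0 1;0 0 -12 0 0 0 1'>/dev/null; python3 d.py 501.6 -193.9 75 175.4
```

```text
t 19.9833 pos [ 502.34 -194.36  107.09] yaw 175.38 F [-0.04 -0.35 -0.69] M [-0.02  0.05  0.03] w 20.1
shift [ -0.74   0.46 -12.09] turn [0.09 0.19 0.02]
t 20.3167 pos [ 501.87 -194.17   94.01] yaw 175.38 F [ 0.29 -0.12 -1.76] M [ 0.03 -0.03 -0.02] w 19.9
shift [ -0.27   0.27 -19.01] turn [0.05 0.11 0.02]
```

```bash
python3 -m jog '-0.2 0.2 -6 0 0 0 1;-0.2 0.2 -12 0 0 0 1;-0.2 0.2 -20 0 0 0 1;-0.2 0.2 -25 0 0 0 1;-0.2 0.2 -25 0 0 0 1'>/dev/null; python3 d.py 501.6 -193.9 63 175.4
```

```text
t 20.7333 pos [ 501.08 -193.7    67.51] yaw 175.38 F [ 0.24  0.4  -0.89] M [0.05 0.01 0.03] w 19.9
shift [ 0.52 -0.2  -4.51] turn [-0.    0.    0.02]
```

```bash
python3 -m jog '0 0 -3 0 0 0 1;0 0 -5 0 0 0 1;0 0 -5 0 0 0 1;0 0 -5 0 0 0 1'>/dev/null; python3 d.py 501.6 -193.9 63 175.4; python3 -m jog '0 0 0 0 0 0 1'>/dev/null;python3 d.py
```

```text
t 21.0667 pos [ 501.16 -193.73   62.77] yaw 175.38 F [-0.81  0.43  3.17] M [ 0.21  0.34 -0.01] w 19.7
shift [ 0.44 -0.17  0.23] turn [0.   0.02 0.02]
t 21.15 pos [ 501.22 -193.76   62.84] yaw 175.38 F [ 0.13 -0.52 -0.47] M [ 0.06 -0.01 -0.03] w 19.5
```

The handle rests on the block. Opening the fingers and lifting.

```bash
python3 -m jog '0 0 0 0 0 0 0.7;0 0 0 0 0 0 0.5;0 0 0 0 0 0 0;0 0 0 0 0 0 0;0 0 0 0 0 0 0;0 0 0 0 0 0 0;0 0 0 0 0 0 0;0 0 0 0 0 0 0;0 0 0 0 0 0 0;0 0 0 0 0 0 0'; python3 d.py
```

```text
time_s: 21.98
ee_pos: [0.5012, -0.1938, 0.0629]
eef_rot: [-1.571, 0.001, 3.061]
force: [-0.2, -0.2, -0.1]
grip_width: 0.0829
t 21.9833 pos [ 501.25 -193.77   62.86] yaw 175.38 F [-0.22 -0.24 -0.13] M [ 0.    0.02 -0.04] w 82.9
```

```bash
python3 -m jog '0 0 20 0 0 0 0;0 0 60 0 0 0 0;0 0 100 0 0 0 0;0 0 140 0 0 0 0;0 0 140 0 0 0 0;0 0 140 0 0 0 0'; python3 -m jog '-250 -300 10 0 0 0 0;-250 -300 10 0 0 0 0;-250 -300 10 0 0 0 0;-250 -300 10 0 0 0 0;-250 -300 10 0 0 0 0;-250 -300 10 0 0 0 0;-250 -300 10 0 0 0 0;-250 -300 10 0 0 0 0;-250 -300 10 0 0 0 0;-250 -300 10 0 0 0 0';python3 -m jog '0 0 0 0 0 0 0;0 0 0 0 0 0 0;0 0 0 0 0 0 0'
python3 - <<'E'
from m import *
for n in("top","scene"):
    c=camera(n); W=pts(c)
    rect(box(W,[.48,-.23,.105],[.53,-.17,.116]),n+" drv")
    for x in np.arange(.526,.62,.012):
        q=box(W,[x,.11,.085],[x+.012,.15,.105]); print(round(x,3),len(q),np.round(np.median(q[:,2])*1e3,1) if len(q) else None,end="; ")
    for nm,lo,hi in(("a",[.42,.08,.05],[.49,.15,.065]),("b",[.42,.2,.05],[.49,.28,.065]),("jar",[.63,-.26,.06],[.71,-.18,.07]),("tape",[.74,.18,.015],[.85,.29,.03])): print(nm,np.round(np.median(box(W,lo,hi),0)*1e3,1))
    cv2.imwrite(f"pics/{n}_end.png",cv2.resize(c["img"][:,:,::-1],(800,600)))
    if n=="top": crop(c,125,165,205,235,"pics/tr_end.png",9)
E
```

```text
time_s: 22.48
ee_pos: [0.5019, -0.194, 0.2048]
eef_rot: [-1.569, 0.004, 3.061]
force: [-0.0, 0.1, -0.8]
grip_width: 0.0938
time_s: 23.32
ee_pos: [0.2483, -0.4965, 0.2128]
eef_rot: [-1.571, 0.003, 3.058]
force: [0.2, -0.4, 0.2]
grip_width: 0.0939
time_s: 23.57
ee_pos: [0.2488, -0.4956, 0.2116]
eef_rot: [-1.573, 0.002, 3.058]
force: [-0.1, 0.2, 0.6]
grip_width: 0.0941
top drv n 97 c [ 501.3 -192.7] size [19.3 25. ] ang 83.15 zmed 109.5 mean [ 501.044  -192.2671]
0.526 106 95.4; 0.538 86 95.2; 0.55 84 95.2; 0.562 85 95.0; 0.574 84 95.5; 0.586 85 95.4; 0.598 90 94.7; 0.61 99 94.2; a [459.1 117.5  57.4]
b [455.7 243.9  56.9]
jar [ 669.7 -220.9   64.8]
tape [797.4 237.6  21. ]
scene drv n 78 c [ 500.8 -193.1] size [19.7 26. ] ang 81.24 zmed 109.5 mean [ 502.2726 -194.6535]
0.526 45 96.1; 0.538 43 95.9; 0.55 38 95.9; 0.562 52 96.3; 0.574 48 95.6; 0.586 46 95.4; 0.598 49 95.6; 0.61 39 95.0; a [459.1 115.   57.4]
b [456.7 239.4  58. ]
jar [ 671.8 -223.9   65.1]
tape [798.7 233.6  21.3]
```

View pics/top_end.png

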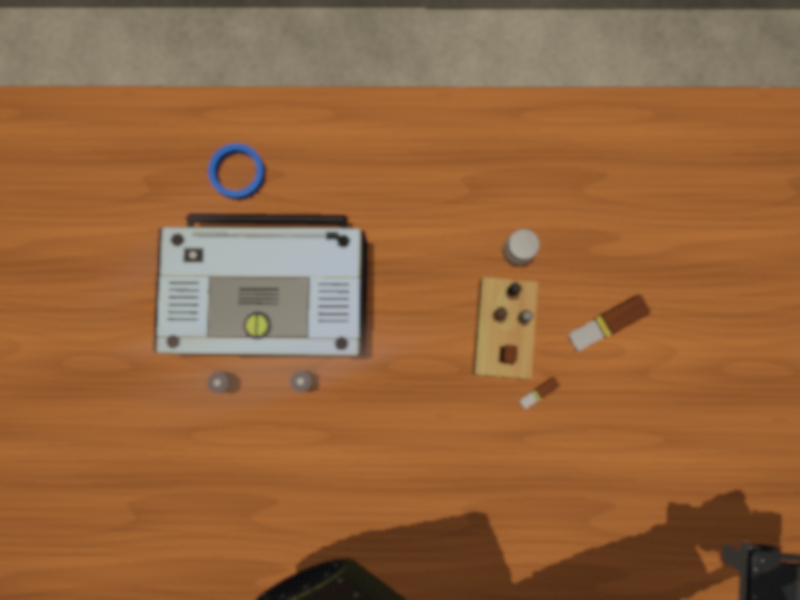

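View pics/scene_end.png

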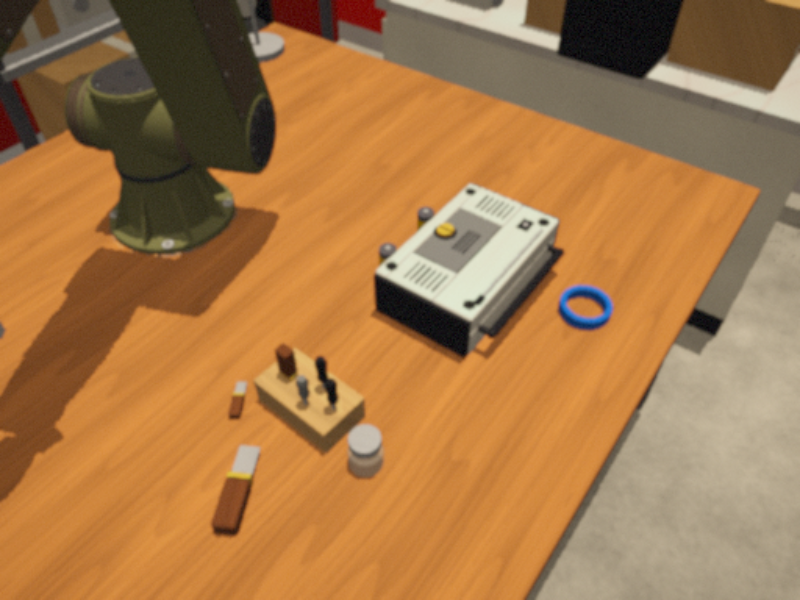

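View pics/tr_end.png

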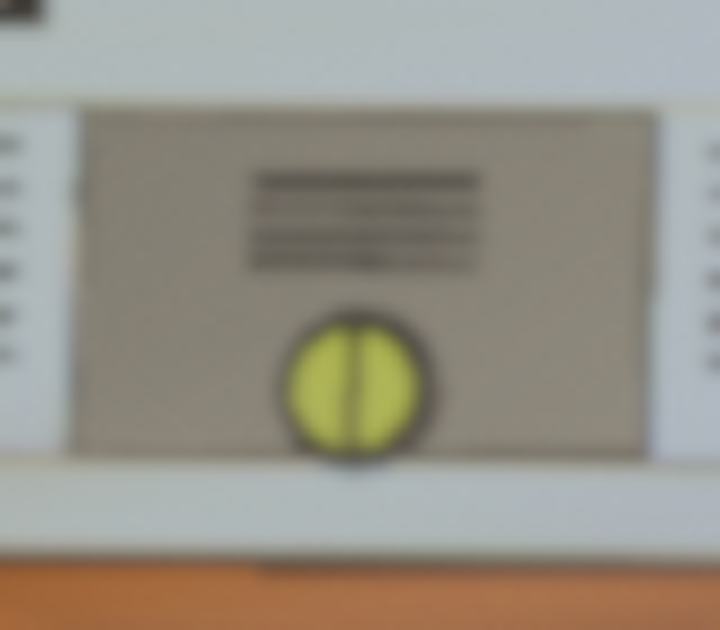

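The slot runs straight along x ((352,320)→(352,455) in the crop) and the hatch is flush. The driver stands in the block at (509,354) with its top at 109.5 mm, and the batteries, tape and jar haven't moved. Handing in.

```bash
python3 -c "
from station import *
print(hand_in())"
```

```text
the job is handed in; nothing more can be done
None
```

The hatch is locked and stays shut by itself, and the screwdriver is back in its slot in the block. I handed the job in at about 24 s of robot time. I took the middle-sized driver from the block, seated it in the slot and pressed the hatch shut, up to about 9 N. Then I turned the fastener about 62° clockwise to its stop.

**Last checks:**
- **Lock:** With the driver lifted off, the force was zero and the hatch lay within about 1 mm of flush. The slot runs along the hatch's x.
- **Driver:** It stands in its slot, top at 109.5 mm and about 0.3 mm from where it started.
- **Other things:** The batteries, tape and jar are where they were.

**What didn't go cleanly:**
- **Torque at the stop:** While I confirmed the stop, the turning torque averaged about 0.11 N m, and one noisy reading was 0.14. That is over the 0.1 I aimed for and close to the 0.13 that breaks it. I backed off at once and saw no damage.
- **Large spare driver:** It toppled by itself in the first second, before the arm had moved. I left it lying on the table.

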